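# Restock the red pile in the bolted chest cooler

## Robot

A 6-joint arm with a two-finger parallel gripper is mounted at the origin on the work surface. World frame = base frame: x ahead of the robot, y to its left, z up, the work surface at z = 0. Lengths are in m, angles in rad, forces in N, time in s.
With the tool pointing down it reaches from about 0.325 to 0.85 m from the base axis. Payload 15.5 kg.
Tool frame: the origin (TCP) lies midway between the tips of the shut fingers; the grasp point (between the pads) lies arm.pinch_z behind it (arm.pinch_z is the distance from the TCP to the grasp point, in m); z points along the fingers, x is the direction in which the jaws open and shut, and the axes are right-handed (so a half turn about z gives the same grasp; the last joint's range is limited). The gripper opens to 91 mm and grips with 3 to 60 N. Pads are 32 mm wide; open, the fingers measure 118 mm over their backs; the gripper's body (76 mm by 178 mm) begins 60 mm behind the grasp point.
Start: joints at [-1.242, 0.494, 1.345, -0, 1.302, -0.096], TCP at [0.258, -0.569, 0.214] pointing down, gripper open.
Joint ranges: [-2.91, 2.91], [-0.82, 2.16], [0.22, 2.67], [-1.22, 4.37], [0.12, 2.79], [-3.08, 3.08]. Speed limits (rad/s): [1.89, 1.89, 2.57, 3.01, 3.01, 3.01].

## Interface

Orientations are given as a rotation vector (axis times angle).
In Python, from rig import read_state, imaging, ticket, arm gives the robot as it stands.
- The arm moves only by the tool play_rows, never from a script. Its argument "rows" is a list that holds one entry, the list of rows, each a list of 6 numbers: the shift along the tool's x, y, z in m, then the turn, a rotation vector about the tool's x, y, z in degrees. A call has 1 to 12 rows; each row is the pose to reach, as a shift and turn from the pose commanded when the call began, along the tool's axes at that moment; what a row does not reach only later rows make up. A row lasts 1/12 s, in which the tool goes at most 41.7 mm and 7.16 degrees, less where a joint would pass 70% of its speed; a pose out of reach is approached as far as the arm can. A call with a gripper value outside its range is refused whole. "hand" is the closure, from -1 (fully open) to 1 (shut), so that 0 is half open, set as the call begins (left out, the last holds). The fingers move at their own pace and stop on an object; "grip_force" is the grip in N (left out, the last holds). Time passes only in rows, so rows that repeat a pose let the fingers close. It gives the time, the measured TCP pose, the force and the opening at its end, in the units of the state.
- read_state(): the state, without advancing time (a new reading comes with each control period).
- imaging.read_camera(name): name is "scene" or "top" or "wrist"; returns (picture, depth): 420x560x3 uint8, red, green, blue; 420x560 float32, m along the optical axis (not along the pixel's ray), 0 where there is no reading.
- imaging.camera_model(name): a dict with "fx", "fy", "cx", "cy" (pixels), "eye" and "attitude" of the camera in the world. Camera axes: x right, y down, z forward; pixel columns grow to the right and rows downward; lengths in m; the calibration is good to about 2 mm. A picture is of the moment at which its call begins: read the wrist's pose just before it. camera_model takes no time and is no camera call; for the wrist camera it gives the pose at the moment of the call.
- ticket.hand_in(): hands the job in, once; it reports no verdict.
The state is a dict: "time": time; "q": joint angles; "joint_velocities": joint speeds; "joint_efforts": joint torques, N m; "tool_pos": TCP position; "tool_rot": TCP orientation; "contact_force": force on the tool from outside, world axes, zero at the start; "moment": the same for the moment, N m; "gripper_width": finger opening in m.
Only numpy, scipy, OpenCV 4.12 (cv2) and the standard library are available. Lean on these libraries where they do the work, as an engineer would, in place of code of your own. Each camera call takes 0.05 s, during which the arm holds its last target. There are 200 camera calls.

## Task

Put every loose red pack from the counter away on the red pile in the chest cooler: draw the bolt of the lid over that pile, slide the lid right open past the other one, and lay the packs squarely one on another on the pile, lowering each gently until you feel it touch (do not drop it or press it down) before letting go. Then slide the lid fully shut and shoot its bolt fully home again. Leave the green pack, the tin and the jar where they stand, and keep the lid over the green pile shut and bolted.

Things in the scene. Friction and masses are not known exactly. Their poses are not given: they have to be found in the camera images.
- cooler: White chest cooler fixed on the counter. Origin on the counter; x points away from the robot, y to its left. Spans x -195 to 175, y -213 to 213 mm. Open-topped bays left (+y) and right (-y), each 250 (x) by 192 mm (y), centred at x = 35 mm, floors 48 mm and wall tops 196 mm above the counter; front ledge 105 mm deep. Two clear lids that bypass along y. Nothing on it is higher than 260 mm.
- lid_left (a joint): How far the left lid is slid open, m: 0 shut, 0.160 fully open (stop). Clear pane in an aluminium frame, 8 mm thick, on the lower track (underside 200 mm above the counter), over the left bay. Opens towards the cooler's -y, under the other lid; stays where left; about 3 N moves it. Shut and bolted at the start.
- lid_left_handle (a point): Middle of the blue pull bar on the outer end of the left lid, at about the height to grip. The bar lies along the cooler's x, 94 mm long, 12 mm square in section, its middle 20 mm above the lid's top face (14 mm free under it, end posts 12 mm wide). On both its sides (y) 27 mm or more is free for fingers, lid open or shut. Moves with the lid.
- bolt_left (a joint): How far the left lid's barrel bolt is drawn, m: 0 home (rod through the keeper on the lid's front edge), 0.032 fully drawn (stop). It lies on the cooler's front ledge along the cooler's x: draw towards -x (to the robot), shoot towards +x. About 2 N moves it; it stays where left. Draw it fully before its lid is slid; shoot it only with the lid shut.
- bolt_left_knob (a point): Grip point on the dark upright knob of the left bolt: a round post 14 mm across, this point 28 mm above the rod's axis, 42 mm above the ledge. A cap 20 mm across and 7 mm high begins 11 mm above this point; the barrel under the post reaches up to 18 mm below it. Moves with the bolt.
- lid_right (a joint): How far the right lid is slid open, m: 0 shut, 0.160 fully open (stop). Clear pane in an aluminium frame, 8 mm thick, on the upper track (underside 212 mm above the counter), over the right bay. Opens towards the cooler's +y, over the other lid; stays where left; about 3 N moves it. Shut and bolted at the start.
- lid_right_handle (a point): Middle of the blue pull bar on the outer end of the right lid, at about the height to grip. The bar lies along the cooler's x, 94 mm long, 12 mm square in section, its middle 20 mm above the lid's top face (14 mm free under it, end posts 12 mm wide). On both its sides (y) 27 mm or more is free for fingers, lid open or shut. Moves with the lid.
- bolt_right (a joint): How far the right lid's barrel bolt is drawn, m: 0 home (rod through the keeper on the lid's front edge), 0.032 fully drawn (stop). It lies on the cooler's front ledge along the cooler's x: draw towards -x (to the robot), shoot towards +x. About 2 N moves it; it stays where left. Draw it fully before its lid is slid; shoot it only with the lid shut.
- bolt_right_knob (a point): Grip point on the dark upright knob of the right bolt: a round post 14 mm across, this point 28 mm above the rod's axis, 42 mm above the ledge. A cap 20 mm across and 7 mm high begins 11 mm above this point; the barrel under the post reaches up to 18 mm below it. Moves with the bolt.
- pile_red: Pile of red packs (like the loose ones) in the left or the right bay, 122 mm from the cooler's middle line. Origin on the bay floor under the pile's middle; x along the packs' length (cooler's y), z up. The pile's height is not measured: its top is 20 to 70 mm above this origin; feel for it. Rigid, fixed. With the lid open, 20 mm or so is free at a pack's ends, 75 mm at its sides.
- pile_green: Pile of green packs in the other bay, of unknown height too. Origin as for the red pile. Stays shut in.
- red1: Loose flat deli pack, rigid: black tray, red lid, flat on top, 114 mm (its x) by 98 mm (its y) by 18 mm high, 0.1 to 0.2 kg. Finger recesses in the middle of both long sides (46 mm long in x, full height) leave it 66 mm wide (y) there. Origin at the centre of its underside. Flat on the counter right of the cooler, length roughly along world y. Three or four of red1 to red4 are present; None from the start means absent.
- red2: Loose flat deli pack, rigid: black tray, red lid, flat on top, 114 mm (its x) by 98 mm (its y) by 18 mm high, 0.1 to 0.2 kg. Finger recesses in the middle of both long sides (46 mm long in x, full height) leave it 66 mm wide (y) there. Origin at the centre of its underside. Flat on the counter right of the cooler, length roughly along world y. Three or four of red1 to red4 are present; None from the start means absent.
- red3: Loose flat deli pack, rigid: black tray, red lid, flat on top, 114 mm (its x) by 98 mm (its y) by 18 mm high, 0.1 to 0.2 kg. Finger recesses in the middle of both long sides (46 mm long in x, full height) leave it 66 mm wide (y) there. Origin at the centre of its underside. Flat on the counter right of the cooler, length roughly along world y. Three or four of red1 to red4 are present; None from the start means absent.
- red4: Loose flat deli pack, rigid: black tray, red lid, flat on top, 114 mm (its x) by 98 mm (its y) by 18 mm high, 0.1 to 0.2 kg. Finger recesses in the middle of both long sides (46 mm long in x, full height) leave it 66 mm wide (y) there. Origin at the centre of its underside. Flat on the counter right of the cooler, length roughly along world y. Three or four of red1 to red4 are present; None from the start means absent.
- green1: Loose green-lidded pack, same shape as the red ones, lying among them. Leave it alone.
- tin: Tin with a blue label, 80 mm across, 55 mm high, standing beside the packs. Origin at its foot. Leave it alone.
- jar: Jar, 66 mm across, 75 mm high, standing in front of the cooler (robot side). Origin at its foot. Leave it alone.
Things that resemble listed ones, but are neither listed nor needed, are in the scene too. Leave any blue or purple look-alike of the red4 alone.

How it is judged:
On the way, in this order (a step that is already met when the one before it is completed fails the run):
1. the bolt of the lid over the red pile is drawn clear of its keeper (24 mm or more) (((y of pile_red in the frame of cooler above 0 m and value of joint bolt_left above 0.024 m) or (not (y of pile_red in the frame of cooler above 0 m) and value of joint bolt_right above 0.024 m))), for 0.2 s.
2. that lid is slid right open (145 mm or more) (((y of pile_red in the frame of cooler above 0 m and value of joint lid_left above 0.145 m) or (not (y of pile_red in the frame of cooler above 0 m) and value of joint lid_right above 0.145 m))), for 0.2 s.
3. all the red packs lie stacked square on the red pile, let go (horizontal distance between each of red1, red2, red3, red4 and pile_red below 0.018 m and angle between each of red1, red2, red3, red4's own z axis and vertical below 0.08 rad and angle between the x axis of each of red1, red2, red3, red4 and the x axis of pile_red, either way round below 0.14 rad and z of each of red1, red2, red3, red4 in the frame of pile_red above 0.012 m and contact force between the fingers and red1 below 0.2 N and linear speed of each of red1, red2, red3, red4 below 0.03 m/s and contact force between the fingers and red2 below 0.2 N and contact force between the fingers and red3 below 0.2 N and contact force between the fingers and red4 below 0.2 N), for 0.3 s.
4. the lid is shut again (within 6 mm) (((y of pile_red in the frame of cooler above 0 m and value of joint lid_left below 0.006 m) or (not (y of pile_red in the frame of cooler above 0 m) and value of joint lid_right below 0.006 m))), for 0.2 s.
5. its bolt is home in the keeper (within 8 mm) (((y of pile_red in the frame of cooler above 0 m and value of joint bolt_left below 0.008 m) or (not (y of pile_red in the frame of cooler above 0 m) and value of joint bolt_right below 0.008 m))), for 0.2 s.
At the end, for the whole second after the job is handed in: Every red pack present lies flat (within 0.08 rad) on the red pile or on another red pack there, its middle within 18 mm of the pile's middle line, its length within 0.14 rad of the pile's, let go and at rest; both lids shut within 6 mm and both bolts home within 8 mm (all of step 3 and value of joint each of lid_left, lid_right below 0.006 m and value of joint each of bolt_left, bolt_right below 0.008 m); the robot touches nothing.
It fails at once if a red pack is pressed onto the pile, or onto another red pack, with more than 60 N (contact force between any of red1, red2, red3, red4 and pile_red above 60 N or contact force between red1 and red2 above 60 N or contact force between any of red1, red2 and red3 above 60 N or contact force between any of red1, red2, red3 and red4 above 60 N).
It fails at once if a red pack is let fall onto the pile: over it, touching nothing and falling at more than 0.45 m/s (a drop of more than 10 mm) ((horizontal distance between red1 and pile_red below 0.03 m and z of red1 in the frame of pile_red above 0.012 m and contact force between red1 and anything else below 0.02 N and linear speed of red1 above 0.45 m/s) or (horizontal distance between red2 and pile_red below 0.03 m and z of red2 in the frame of pile_red above 0.012 m and contact force between red2 and anything else below 0.02 N and linear speed of red2 above 0.45 m/s) or (horizontal distance between red3 and pile_red below 0.03 m and z of red3 in the frame of pile_red above 0.012 m and contact force between red3 and anything else below 0.02 N and linear speed of red3 above 0.45 m/s) or (horizontal distance between red4 and pile_red below 0.03 m and z of red4 in the frame of pile_red above 0.012 m and contact force between red4 and anything else below 0.02 N and linear speed of red4 above 0.45 m/s)).
It fails at once if a lid is slid more than 15 mm while its bolt is out less than 18 mm of its 32 mm (still through the keeper) ((value of joint bolt_left below 0.018 m and value of joint lid_left above 0.015 m) or (value of joint bolt_right below 0.018 m and value of joint lid_right above 0.015 m)).
It fails at once if the bolt or the lid over the green pile is drawn or opened by more than 15 mm ((y of pile_red in the frame of cooler above 0 m and value of joint any of bolt_right, lid_right above 0.015 m) or (not (y of pile_red in the frame of cooler above 0 m) and value of joint any of bolt_left, lid_left above 0.015 m)).
It fails at once if the green pack, the tin or the jar is moved more than 60 mm or knocked over (distance of any of green1, tin, jar from where it was at the start of the episode above 0.06 m or angle between any of green1, tin, jar's own z axis and vertical above 0.6 rad).
Of red1, red2, red3, red4 only 3 to 4 are there at a start; the rules pass over those that are not, and their reading is None.
At some moment in a run one of red1, red2, red3, red4 may be knocked a few centimetres aside while the robot is not near it.
It also fails if it takes over 210 s, if anything falls off the work surface, if the arm or the gripper's body presses on something with over 40 N, if the wrist force passes 120 N, or if a joint passes its speed limit or range.

## Working session

There is one attempt and no reset: what is moved stays moved. The work goes in short steps, Python scripts to look and compute and a tool call to move; the robot and the scene stay as the last step left them, time stands still between calls to the robot, and variables do not carry over. Pictures are saved under pics/ and viewed, about 12 in all and at most 16, crops included, and the job is handed in when it is done.

Besides the shell and the picture viewer there is one more tool, called after "Call:" by a JSON object that holds its "fn" and its "kwargs", one argument or row to a line. play_rows: Moves the arm, as the interface text tells. Its arguments: {"type":"object","properties":{"rows":{"type":"array"},"hand":{"type":"number"},"grip_force":{"type":"number"}},"required":["rows"]}

```bash
ls; mkdir -p pics; cat > h.py <<'E'
import numpy as np, cv2
from scipy.spatial.transform import Rotation as R
from rig import read_state, imaging, ticket, arm
def cam(n):
    m=imaging.camera_model(n); p,d=imaging.read_camera(n); return m,p,d
def rot(m):
    a=np.array(m['attitude'],float); return R.from_rotvec(a).as_matrix() if a.size==3 else (R.from_quat(a).as_matrix() if a.size==4 else a.reshape(3,3))
def plane(m,u,v,z):
    r=rot(m)@np.array([(u-m['cx'])/m['fx'],(v-m['cy'])/m['fy'],1]); e=np.array(m['eye']); return e+r*(z-e[2])/r[2]
def cloud(m,d):
    v,u=np.indices(d.shape); P=np.stack([(u-m['cx'])/m['fx']*d,(v-m['cy'])/m['fy']*d,d],-1)
    return P@rot(m).T+np.array(m['eye'])
def proj(m,P):
    c=(np.array(P)-np.array(m['eye']))@rot(m); return c[...,0]/c[...,2]*m['fx']+m['cx'], c[...,1]/c[...,2]*m['fy']+m['cy']
def save(n,p): cv2.imwrite('pics/'+n,p[...,::-1])
def rel(dw, s=None):
    "world shift -> tool shift"
    s=s or read_state(); return R.from_rotvec(s['tool_rot']).inv().apply(dw)
E
python3 - <<'E'
from h import *
for n in('scene','top'):
    m,p,d=cam(n); print(m); save(n+'0.png',p)
    np.savez('pics/%s0.npz'%n,p=p,d=d)
s=read_state(); print(s, arm.pinch_z, imaging.camera_model('wrist'))
print([x for x in dir(arm) if x[0]!='_'])
E
```

```text
pics
{'fx': 472.1198624433759, 'fy': 472.1198624433759, 'cx': 281.617617053932, 'cy': 209.0162913303133, 'eye': array([1.40320786, 0.48150808, 1.07279471]), 'attitude': array([-1.30480092, -2.18132243,  1.00031523])}
{'fx': 429.76613438789, 'fy': 429.76613438789, 'cx': 286.22853890079745, 'cy': 202.4487078992607, 'eye': array([ 0.30870687, -0.03380371,  1.57165191]), 'attitude': array([-2.20040539,  2.14198716, -0.13526534])}
{'time': 0.1, 'q': array([-1.24146825e+00,  4.94113036e-01,  1.34605783e+00,  5.27154710e-05,
        1.30251358e+00, -9.54893706e-02]), 'joint_velocities': array([ 7.96991114e-04, -2.56242694e-04, -1.46833402e-03,  1.31818767e-03,
       -1.65840383e-05, -1.47126647e-04]), 'joint_efforts': array([ 2.51641606e-03, -8.80241632e+01, -3.82545805e+01,  7.09456508e-02,
        4.82808903e-02, -7.60263038e-05]), 'tool_pos': array([ 0.2575116 , -0.569112  ,  0.21340672]), 'tool_rot': array([-2.63921584e+00,  1.70283314e+00,  1.29608246e-03]), 'contact_force': array([-0.40882956,  0.06801117, -0.15353927]), 'moment': array([-0.01752654,  0.04102685, -0.02114413]), 'gripper_width': 0.09111234319200422} 0.0188 {'fx': 329.2539681376703, 'fy': 329.2539681376703, 'cx': 277.1038625253052, 'cy': 209.26728518285927, 'eye': array([ 0.32378295, -0.53997866,  0.38468613]), 'attitude': array([ 2.4535437 , -1.58174384, -0.20582811])}
['MotionError', 'pinch_z']
```

View pics/top0.png

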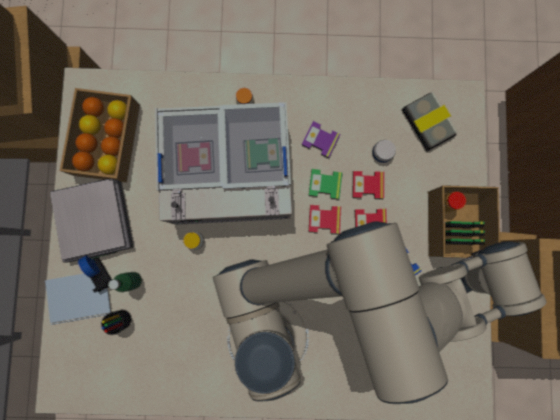

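View pics/scene0.png

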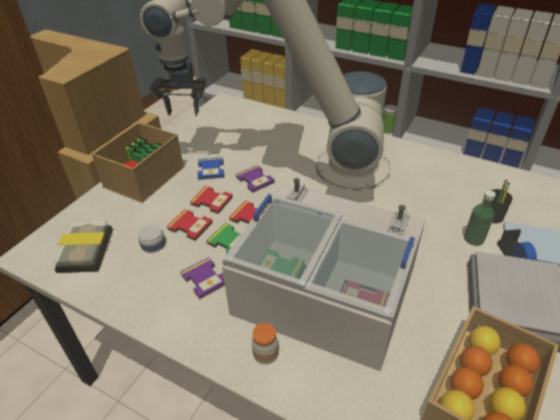

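The red pile is in the left bay (top view, 195,155), so I need the left lid and the left bolt, whose knob is at (178,203). Three red packs are on the counter at (368,185), (324,219) and (370,219), and green1 is at (325,184). The jar (yellow cap) is at (193,241).

```bash
cat >> h.py <<'E'
def rects(p,lo,hi,amin=60,lo2=None,hi2=None):
    h=cv2.cvtColor(p,cv2.COLOR_RGB2HSV); k=cv2.inRange(h,lo,hi)
    if lo2: k|=cv2.inRange(h,lo2,hi2)
    cs=cv2.findContours(k,cv2.RETR_EXTERNAL,cv2.CHAIN_APPROX_NONE)[0]
    return [(cv2.contourArea(c),c) for c in cs if cv2.contourArea(c)>amin]
RED=((0,120,70),(6,255,255),150,(172,120,70),(180,255,255)); BLUE=((105,130,50),(125,255,255),25)
E
python3 - <<'E'
from h import *
f=np.load('pics/top0.npz'); p,d=f['p'],f['d']; m=imaging.camera_model('top'); W=cloud(m,d)
def show(name,args,z):
    for a,c in rects(p,*args):
        w=np.array([plane(m,*q[0],z)[:2] for q in c],np.float32); r=cv2.minAreaRect(w); print(name,a,np.round(c[:,0].mean(0)),np.round(r[0],4),np.round(r[1],4),round(r[2],1))
show('red',RED,.018); show('green',((45,120,50),(80,255,255),150),.018); show('blue',BLUE,.228)
for nm,z,box in(('knobs',None,(160,295,188,215)),):
    u0,u1,v0,v1=box
    sub=W[v0:v1,u0:u1]; print(np.round(sub[::5,::12,2],3))
    g=cv2.cvtColor(p,cv2.COLOR_RGB2GRAY)[v0:v1,u0:u1]
    for a,c in [(cv2.contourArea(c),c) for c in cv2.findContours((g<70).astype(np.uint8),cv2.RETR_EXTERNAL,cv2.CHAIN_APPROX_NONE)[0]]:
        q=c[:,0].mean(0)+[u0,v0]; print('knob',a,q,plane(m,*q,.2),W[int(q[1]),int(q[0])])
im=cv2.resize(p[95:260,150:400],(750,495),interpolation=cv2.INTER_CUBIC); save('crop1.png',im)
E
```

```text
red 323.0 [325. 222.] [ 0.4231 -0.187 ] [0.0911 0.0979] 0.8
red 229.5 [456. 200.] [ 0.5092 -0.6771] [0.0627 0.0635] 1.6
red 370.5 [364. 184.] [ 0.5566 -0.3445] [0.0966 0.0959] 0.5
green 285.0 [330. 184.] [ 0.5535 -0.2088] [0.0603 0.0928] 83.7
blue 171.5 [ 86. 266.] [0.2427 0.5574] [0.0651 0.0322] 37.2
blue 48.0 [159. 168.] [0.5577 0.3521] [0.0869 0.0095] 3.4
blue 38.5 [285. 161.] [ 0.5903 -0.0424] [0.0907 0.0074] 4.2
[[ 2.100e-01  2.090e-01  2.050e-01  1.930e-01  1.970e-01  1.990e-01
   1.950e-01  1.940e-01  1.920e-01  2.180e-01  1.940e-01  1.000e-03]
 [ 1.970e-01  1.930e-01  1.572e+00  1.920e-01  1.970e-01  1.960e-01
   1.920e-01  1.960e-01  1.920e-01  1.980e-01  1.960e-01  4.000e-03]
 [ 1.940e-01  2.020e-01  1.990e-01  1.980e-01  1.960e-01  1.940e-01
   1.960e-01  1.950e-01  1.960e-01  2.010e-01  1.970e-01 -0.000e+00]
 [ 1.940e-01  2.560e-01  2.000e-01  1.930e-01  1.940e-01  1.950e-01
   1.990e-01  1.980e-01  1.930e-01  1.990e-01  1.960e-01 -2.000e-03]
 [ 1.910e-01  2.030e-01  1.960e-01  1.940e-01  1.572e+00  1.960e-01
   1.960e-01  1.910e-01  1.960e-01  1.970e-01  1.920e-01  6.000e-03]
 [ 1.950e-01  1.950e-01  2.000e-01  1.940e-01  2.000e-01  1.960e-01
   1.950e-01  1.940e-01  1.930e-01  1.950e-01  1.950e-01 -2.000e-03]]
knob 30.5 [176.13043478 206.39130435] [0.43828254 0.29995144 0.2       ] [0.43420588 0.28684061 0.25578631]
knob 13.0 [271.5 201. ] [ 0.46408814 -0.00401581  0.2       ] [ 0.45740227 -0.00375381  0.25864318]
knob 0.0 [180. 195.] [0.47527727 0.28958541 0.2       ] [0.47474307 0.28854828 0.20439896]
knob 0.0 [180. 193.] [0.48173489 0.2899284  0.2       ] [0.4807448  0.28807596 0.20784879]
```

View pics/crop1.png

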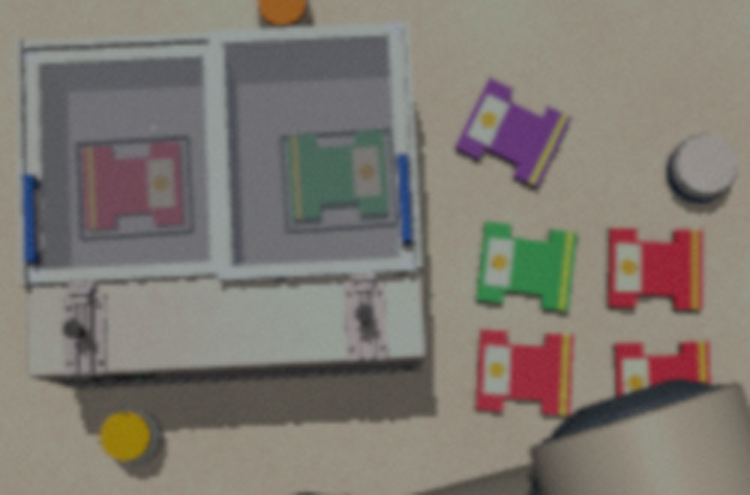

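```bash
cat >> h.py <<'E'
def go(x,y,z,yaw,flip=None):
    "yaw: deg of tool x in world (mod 180), tool pointing down; prints the shift and turn"
    s=read_state(); Rt=R.from_rotvec(s['tool_rot']); dw=np.array([x,y,z])-s['tool_pos']
    best=None
    for k in(0,180,-180):
        c,sn=np.cos(np.radians(yaw+k)),np.sin(np.radians(yaw+k))
        T=R.from_matrix(np.array([[c,sn,0],[sn,-c,0],[0,0,-1]]))
        t=np.degrees((Rt.inv()*T).as_rotvec())
        if best is None or abs(t[2])<abs(best[2]): best=t
    print('tcp',np.round(s['tool_pos'],4),'t',round(s['time'],1),'q6',round(s['q'][5],2),'F',np.round(s['contact_force'],1),'w',round(s['gripper_width'],4))
    print('SHIFT',np.round(Rt.inv().apply(dw),4).tolist(),'TURN',np.round(best,2).tolist(),'q6 after ~',round(s['q'][5]+np.radians(best[2]),2))
E
python3 - <<'E'
from h import *
s=read_state(); M=R.from_rotvec(s['tool_rot']).as_matrix(); print(np.round(M,3)); m=imaging.camera_model('wrist'); print('cam in tool',M.T@(m['eye']-s['tool_pos'])); print(np.round(M.T@rot(m),3))
go(.40,.27,.35,4.4)
E
```

```text
[[ 0.412 -0.911 -0.   ]
 [-0.911 -0.412  0.001]
 [-0.001 -0.    -1.   ]]
cam in tool [ 0.00058391 -0.07241469 -0.17126895]
[[ 1.     0.001  0.   ]
 [-0.001  0.967  0.254]
 [ 0.    -0.254  0.967]]
tcp [ 0.2575 -0.5691  0.2134] t 0.1 q6 -0.1 F [-0.4  0.1 -0.2] w 0.0911
SHIFT [-0.706, -0.4757, -0.1358] TURN [-0.05, 0.05, -70.06] q6 after ~ -1.32
```

Call:
{"fn": "play_rows", "kwargs": {
  "rows": [
    [[0,0,-0.07,0,0,0],[0,0,-0.136,0,0,-5],[-0.02,-0.014,-0.136,0,0,-10],[-0.35,-0.235,-0.136,0,0,-35],[-0.35,-0.235,-0.136,0,0,-35],[-0.35,-0.235,-0.136,0,0,-35],[-0.706,-0.476,-0.136,0,0,-70],[-0.706,-0.476,-0.136,0,0,-70],[-0.706,-0.476,-0.136,0,0,-70],[-0.706,-0.476,-0.136,0,0,-70],[-0.706,-0.476,-0.136,0,0,-70],[-0.706,-0.476,-0.136,0,0,-70]]
  ]
}}

```text
time: 1.1
tool_pos: [0.3229, -0.1806, 0.3432]
tool_rot: [-3.139, -0.13, 0.0]
contact_force: [2.1, -0.5, -0.1]
gripper_width: 0.0916
```

```bash
python3 - <<'E'
from h import *
go(.40,.27,.35,4.4)
E
```

```text
tcp [ 0.3229 -0.1806  0.3432] t 1.1 q6 -0.75 F [ 2.1 -0.5 -0.1] w 0.0916
SHIFT [0.1142, -0.4427, -0.0068] TURN [-0.01, 0.0, 0.35] q6 after ~ -0.75
```

Call:
{"fn": "play_rows", "kwargs": {
  "rows": [
    [[0.114,-0.443,0,0,0,0],[0.114,-0.443,0,0,0,0],[0.114,-0.443,0,0,0,0],[0.114,-0.443,0,0,0,0],[0.114,-0.443,0,0,0,0],[0.114,-0.443,0,0,0,0],[0.114,-0.443,0,0,0,0],[0.114,-0.443,0,0,0,0],[0.114,-0.443,0,0,0,0],[0.114,-0.443,0,0,0,0],[0.114,-0.443,0,0,0,0],[0.114,-0.443,0,0,0,0]]
  ],
  "hand": 0.1
}}

```text
time: 2.1
tool_pos: [0.4037, 0.2726, 0.3427]
tool_rot: [-3.138, -0.123, 0.001]
contact_force: [-0.7, -1.1, -0.9]
gripper_width: 0.041
```

```bash
python3 - <<'E'
from h import *
go(.40,.27,.35,4.4)
m,p,d=cam('wrist'); save('w1.png',p); np.savez('pics/w1.npz',p=p,d=d); print(m['eye'],m['attitude'])
W=cloud(m,d)
# cap: points with z in .249-.262
k=((W[...,2]>.250)&(W[...,2]<.262)&(d>0)).astype(np.uint8)
n,l,st,ce=cv2.connectedComponentsWithStats(k)
for i in range(1,n):
    if st[i,4]>80: print(st[i],ce[i],np.median(W[l==i],0))
m2,p2,d2=cam('top')
for z,args in((.018,RED),):
    for a,c in rects(p2,*args):
        w=np.array([plane(m2,*q[0],z)[:2] for q in c],np.float32); r=cv2.minAreaRect(w); print('red',a,np.round(r[0],4),np.round(r[1],4),round(r[2],1))
E
```

```text
tcp [0.4037 0.2726 0.3427] t 2.1 q6 0.39 F [-0.7 -1.1 -0.9] w 0.041
SHIFT [-0.0039, 0.0023, -0.0073] TURN [-0.07, 0.02, 0.1] q6 after ~ 0.39
[0.39899621 0.34367903 0.51404402] [2.88316929 0.11414946 0.01523656]
[313 177  25  25 477] [324.84486373 188.70020964] [0.44097426 0.29627538 0.25636233]
red 365.5 [ 0.418  -0.3548] [0.0945 0.0989] 1.5
red 321.5 [ 0.4231 -0.187 ] [0.0911 0.0979] 0.8
red 225.5 [ 0.5089 -0.6771] [0.0627 0.0634] 89.1
red 369.0 [ 0.5566 -0.3445] [0.0967 0.0959] 0.5
```

View pics/w1.png

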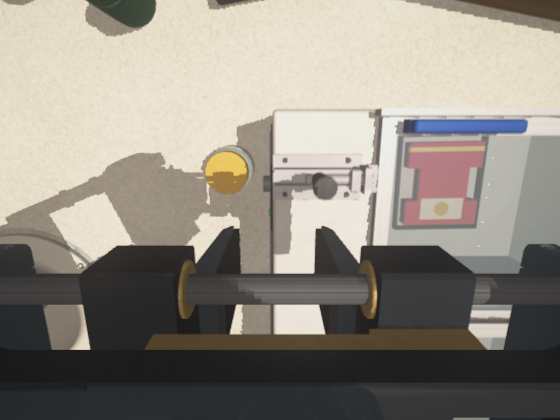

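```bash
python3 - <<'E'
from h import *
go(.441,.2963,.228,4.4)
E
```

```text
tcp [0.4033 0.2697 0.3426] t 2.2 q6 0.39 F [ 0.1 -0.6  0.3] w 0.0408
SHIFT [0.0398, -0.0236, 0.1145] TURN [0.01, 0.06, 0.12] q6 after ~ 0.39
```

Call:
{"fn": "play_rows", "kwargs": {
  "rows": [
    [[0.04,-0.0236,0,0,0,0],[0.04,-0.0236,0,0,0,0],[0.04,-0.0236,0.04,0,0,0],[0.04,-0.0236,0.07,0,0,0],[0.04,-0.0236,0.09,0,0,0],[0.04,-0.0236,0.105,0,0,0],[0.04,-0.0236,0.114,0,0,0],[0.04,-0.0236,0.114,0,0,0],[0.04,-0.0236,0.114,0,0,0]]
  ]
}}

```text
time: 2.95
tool_pos: [0.4418, 0.2938, 0.2298]
tool_rot: [3.139, 0.118, 0.0]
contact_force: [0.4, 0.2, -0.5]
gripper_width: 0.0406
```

Call:
{"fn": "play_rows", "kwargs": {
  "rows": [
    [[0,0,0,0,0,0],[0,0,0,0,0,0],[0,0,0,0,0,0],[0,0,0,0,0,0],[0,0,0,0,0,0],[0,0,0,0,0,0]]
  ],
  "hand": 1,
  "grip_force": 15
}}

```text
time: 3.45
tool_pos: [0.4418, 0.2944, 0.2299]
tool_rot: [-3.139, -0.119, -0.001]
contact_force: [-1.7, -0.5, 6.3]
gripper_width: 0.0192
```

Call:
{"fn": "play_rows", "kwargs": {
  "rows": [
    [[-0.006,0,0,0,0,0],[-0.012,0,0,0,0,0],[-0.018,0,0,0,0,0],[-0.024,0,0,0,0,0],[-0.028,0,0,0,0,0],[-0.031,0,0,0,0,0],[-0.033,0,0,0,0,0],[-0.033,0,0,0,0,0],[-0.033,0,0,0,0,0],[-0.033,0,0,0,0,0]]
  ]
}}

```text
time: 4.28
tool_pos: [0.4109, 0.2921, 0.23]
tool_rot: [-3.139, -0.119, -0.007]
contact_force: [12.7, -1.3, -1.6]
gripper_width: 0.0191
```

Call:
{"fn": "play_rows", "kwargs": {
  "rows": [
    [[-0.032,0,0,0,0,0],[0.001,0,0,0,0,0],[0.001,0,0,0,0,0],[0.001,0,-0.03,0,0,0],[0.001,0,-0.06,0,0,0],[0.001,0,-0.09,0,0,0],[0.001,0,-0.12,0,0,0],[0.001,0,-0.12,0,0,0]]
  ],
  "hand": 0.1
}}

```text
time: 4.95
tool_pos: [0.4118, 0.2931, 0.355]
tool_rot: [-3.135, -0.119, -0.012]
contact_force: [-0.5, 0.4, 0.1]
gripper_width: 0.0411
```

```bash
python3 - <<'E'
from h import *
go(.53,.33,.35,-85.6)
f=np.load('pics/w1.npz'); p,d=f['p'],f['d']
m=dict(imaging.camera_model('wrist')); m['eye']=np.array([0.39899621,0.34367903,0.51404402]); m['attitude']=np.array([2.88316929,0.11414946,0.01523656])
for a,c in rects(p,*BLUE): 
    if a>200:
        w=np.array([plane(m,*q[0],.234)[:2] for q in c],np.float32); r=cv2.minAreaRect(w); print('blue',a,np.round(r[0],4),np.round(r[1],4),round(r[2],1))
m,p,d=cam('wrist'); W=cloud(m,d)
k=((W[...,2]>.250)&(W[...,2]<.262)&(d>0)&(W[...,1]>.2)).astype(np.uint8)
n,l,st,ce=cv2.connectedComponentsWithStats(k)
for i in range(1,n):
    if st[i,4]>80: print('cap',st[i],ce[i],np.median(W[l==i],0))
for a,c in rects(p,*BLUE): 
    if a>200:
        w=np.array([plane(m,*q[0],.234)[:2] for q in c],np.float32); r=cv2.minAreaRect(w); print('blue',a,np.round(r[0],4),np.round(r[1],4),round(r[2],1))
E
```

```text
tcp [0.4118 0.2931 0.355 ] t 5.0 q6 0.42 F [-0.5  0.4  0.1] w 0.0411
SHIFT [0.1207, -0.0278, 0.006] TURN [-0.52, -0.19, 89.94] q6 after ~ 1.99
blue 1086.0 [0.5589 0.3543] [0.09   0.0088] 4.5
cap [264 198  24  23 416] [275.63701923 208.90384615] [0.41231839 0.29418408 0.25638696]
blue 1087.5 [0.5582 0.3533] [0.0896 0.0096] 4.3
```

Call:
{"fn": "play_rows", "kwargs": {
  "rows": [
    [[0.05,-0.016,0,0,0,-7],[0.1,-0.033,0,0,0,-14],[0.15,-0.049,0,0.3,0,-21],[0.151,-0.049,0.01,0,0,-28],[0.151,-0.049,0.01,0,0,-35],[0.151,-0.049,0.01,0,0,-42],[0.151,-0.049,0.01,0,0,-49],[0.151,-0.049,0.01,0,0,-56],[0.151,-0.049,0.02,0,0,-63],[0.151,-0.049,0.02,0,0,-70],[0.151,-0.049,0.02,0,0,-77],[0.151,-0.049,0.02,0,0,-84]]
  ],
  "hand": 0.3
}}

```text
time: 6.0
tool_pos: [0.5564, 0.3521, 0.3279]
tool_rot: [-2.246, -2.195, 0.002]
contact_force: [0.1, 0.2, 0.2]
gripper_width: 0.0321
```

```bash
python3 - <<'E'
from h import *
go(.5585,.3535,.2165,94.4)
E
```

```text
tcp [0.5564 0.3521 0.3279] t 6.0 q6 -1.07 F [0.1 0.2 0.2] w 0.0321
SHIFT [0.0015, 0.0022, 0.1114] TURN [-0.09, 0.04, -5.72] q6 after ~ -1.17
```

Call:
{"fn": "play_rows", "kwargs": {
  "rows": [
    [[0.0012,0.002,0,0,0,-5.6],[0.0012,0.002,0,0,0,-5.6],[0.0012,0.002,0.04,0,0,-5.6],[0.0012,0.002,0.07,0,0,-5.6],[0.0012,0.002,0.085,0,0,-5.6],[0.0012,0.002,0.095,0,0,-5.6],[0.0012,0.002,0.105,0,0,-5.6],[0.0012,0.002,0.111,0,0,-5.6],[0.0012,0.002,0.111,0,0,-5.6]]
  ]
}}

```text
time: 6.75
tool_pos: [0.5584, 0.3533, 0.2175]
tool_rot: [-2.145, -2.295, 0.001]
contact_force: [-0.7, 0.1, -1.0]
gripper_width: 0.0322
```

Call:
{"fn": "play_rows", "kwargs": {
  "rows": [
    [[0,0,0,0,0,0],[0,0,0,0,0,0],[0,0,0,0,0,0],[0,0,0,0,0,0],[0,0,0,0,0,0],[0,0,0,0,0,0]]
  ],
  "hand": 1,
  "grip_force": 15
}}

```text
time: 7.25
tool_pos: [0.559, 0.3533, 0.2191]
tool_rot: [2.143, 2.296, 0.002]
contact_force: [-0.4, -2.6, 6.6]
gripper_width: 0.0119
```

Call:
{"fn": "play_rows", "kwargs": {
  "rows": [
    [[-0.008,0,0,0,0,0],[-0.022,0,0,0,0,0],[-0.038,0,0,0,0,0],[-0.055,0,0,0,0,0],[-0.072,0,0,0,0,0],[-0.089,0,0,0,0,0],[-0.106,0.001,0,0,0,0],[-0.123,0.001,0,0,0,0],[-0.138,0.001,0,0,0,0],[-0.15,0.001,0,0,0,0],[-0.157,0.001,0,0,0,0],[-0.16,0.001,0,0,0,0]]
  ]
}}

```text
time: 8.25
tool_pos: [0.5714, 0.1936, 0.2191]
tool_rot: [-2.145, -2.295, -0.005]
contact_force: [1.4, 23.0, 2.8]
gripper_width: 0.012
```

Call:
{"fn": "play_rows", "kwargs": {
  "rows": [
    [[-0.001,0,0,0,0,0],[-0.001,0,0,0,0,0],[-0.001,0,0,0,0,0]]
  ]
}}

```text
time: 8.5
tool_pos: [0.5714, 0.1938, 0.2191]
tool_rot: [2.144, 2.297, 0.005]
contact_force: [2.7, 8.4, 5.2]
gripper_width: 0.0115
```

Call:
{"fn": "play_rows", "kwargs": {
  "rows": [
    [[0,0,0,0,0,0],[0,0,0,0,0,0],[0,0,0,0,0,0],[0,0,-0.03,0,0,0],[0,0,-0.07,0,0,0],[0,0,-0.11,0,0,0],[0,0,-0.14,0,0,7],[0,0,-0.14,0,0,14],[0,0,-0.14,0,0,21],[0,0,-0.14,0,0,28],[0,0,-0.14,0,0,35],[0,0,-0.14,0,0,42]]
  ],
  "hand": 0.3
}}

```text
time: 9.5
tool_pos: [0.5704, 0.1925, 0.3581]
tool_rot: [2.829, 1.367, -0.001]
contact_force: [0.8, 0.0, 0.7]
gripper_width: 0.0317
```

```bash
python3 - <<'E'
from h import *
m,p,d=cam('top')
for z in(.08,.1,.12):
    for a,c in rects(p,(0,80,60),(6,255,255),200,(170,80,60),(180,255,255)):
        w=np.array([plane(m,*q[0],z)[:2] for q in c],np.float32); r=cv2.minAreaRect(w); print('red',z,a,np.round(r[0],4),np.round(r[1],4),round(r[2],1))
W=cloud(m,d); print(np.round(W[150:170:4,180:212:6,2],3))
go(.56,.20,.36,4.4)
E
```

```text
red 0.08 608.5 [ 0.4132 -0.3414] [0.0951 0.0987] 3.9
red 0.08 592.5 [ 0.4204 -0.1801] [0.0966 0.0949] 88.2
red 0.08 226.0 [ 0.5009 -0.6514] [0.0602 0.0609] 89.1
red 0.08 587.0 [ 0.5465 -0.3303] [0.0965 0.0951] 0.1
red 0.1 608.5 [ 0.4118 -0.3372] [0.0939 0.0973] 3.9
red 0.1 592.5 [ 0.4189 -0.1781] [0.0953 0.0937] 88.2
red 0.1 226.0 [ 0.4983 -0.6431] [0.0594 0.0601] 89.1
red 0.1 587.0 [ 0.5433 -0.3263] [0.0952 0.0938] 0.1
red 0.12 608.5 [ 0.4104 -0.3331] [0.0926 0.096 ] 3.9
red 0.12 592.5 [ 0.4174 -0.1762] [0.0941 0.0924] 88.2
red 0.12 226.0 [ 0.4958 -0.6349] [0.0585 0.0592] 89.1
red 0.12 587.0 [ 0.5402 -0.3223] [0.0939 0.0925] 0.1
[[0.622 0.619 0.606 0.584 0.713 0.717]
 [0.583 0.582 0.583 0.535 0.536 0.717]
 [0.072 0.065 0.534 0.536 0.522 0.719]
 [0.077 0.064 0.07  0.534 0.492 0.716]
 [0.07  0.066 0.065 0.463 0.479 0.719]]
tcp [0.5705 0.1925 0.3581] t 9.6 q6 -0.66 F [ 0.7 -0.1  0. ] w 0.0322
SHIFT [-0.0008, -0.0128, -0.0019] TURN [0.0, 0.03, 46.59] q6 after ~ 0.15
```

Call:
{"fn": "play_rows", "kwargs": {
  "rows": [
    [[0,-0.013,0,0,0,7],[0,-0.013,0,0,0,14],[0,-0.013,0,0,0,21],[0,-0.013,0,0,0,28],[0,-0.013,0,0,0,35],[0,-0.013,0,0,0,42],[0,-0.013,0,0,0,46.6],[0,-0.013,0,0,0,46.6],[0,-0.013,0,0,0,46.6]]
  ]
}}

```text
time: 10.3
tool_pos: [0.5603, 0.2007, 0.3581]
tool_rot: [3.138, 0.154, -0.001]
contact_force: [-0.4, -0.1, -0.5]
gripper_width: 0.0317
```

```bash
python3 - <<'E'
from h import *
go(.56,.20,.36,4.4)
m,p,d=cam('wrist'); save('w2.png',p); np.savez('pics/w2.npz',p=p,d=d,eye=m['eye'],att=m['attitude'])
W=cloud(m,d)
for a,c in rects(p,(0,80,60),(35,255,255),1500,(170,80,60),(180,255,255)):
    k=np.zeros(d.shape,np.uint8); cv2.drawContours(k,[c],-1,1,-1); z=np.median(W[(k>0)&(d>0)][:,2])
    w=np.array([plane(m,*q[0],z)[:2] for q in c],np.float32); r=cv2.minAreaRect(w); print('red',a,c[:,0].mean(0),'z',z,np.round(r[0],4),np.round(r[1],4),round(r[2],1))
for a,c in rects(p,*BLUE): 
    if a>200:
        w=np.array([plane(m,*q[0],.234)[:2] for q in c],np.float32); r=cv2.minAreaRect(w); print('blue',a,np.round(r[0],4),np.round(r[1],4),round(r[2],1))
E
```

```text
tcp [0.5603 0.2007 0.3581] t 10.3 q6 0.15 F [-0.4 -0.1 -0.5] w 0.0317
SHIFT [-0.0004, 0.0006, -0.0019] TURN [0.01, 0.02, 1.21] q6 after ~ 0.17
red 5358.5 [293.72294372 341.08946609] z 0.4654225117097185 [0.5626 0.2254] [0.0772 0.0052] 5.6
red 5410.5 [334.8356546  120.24233983] z 0.07083210963486009 [0.6315 0.2802] [0.0996 0.1131] 5.6
blue 369.0 [0.5991 0.1968] [0.0354 0.0106] 5.6
```

View pics/w2.png

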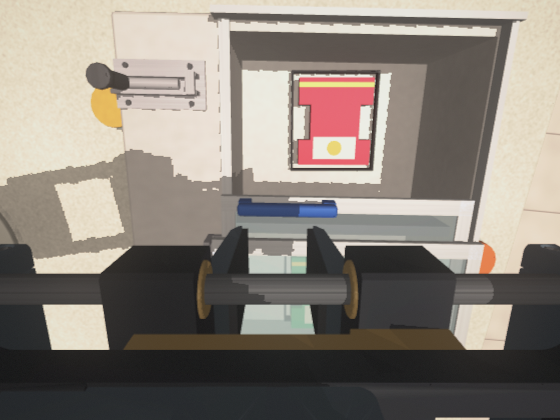

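```bash
cat >> h.py <<'E'
def packs(tag):
    "red packs seen by the wrist camera"
    m,p,d=cam('wrist'); W=cloud(m,d); save(tag+'.png',p)
    for a,c in rects(p,(0,80,60),(35,255,255),1500,(170,80,60),(180,255,255)):
        k=np.zeros(d.shape,np.uint8); cv2.drawContours(k,[c],-1,1,-1); z=np.median(W[(k>0)&(d>0)][:,2])
        if z>.25: continue
        w=np.array([plane(m,*q[0],z)[:2] for q in c],np.float32); r=cv2.minAreaRect(w); print('red',a,c[:,0].min(0),c[:,0].max(0),'z',round(z,4),np.round(r[0],4),np.round(r[1],4),round(r[2],1))
E
python3 - <<'E'
from h import *
go(.42,-.245,.36,1)
E
```

```text
tcp [0.5603 0.2007 0.3582] t 10.3 q6 0.15 F [ 0.4  0.5 -0.1] w 0.0317
SHIFT [-0.1832, 0.4298, -0.0017] TURN [0.01, 0.02, 4.61] q6 after ~ 0.23
```

Call:
{"fn": "play_rows", "kwargs": {
  "rows": [
    [[-0.016,0.038,0,0,0,2],[-0.033,0.076,0,0,0,4.6],[-0.183,0.43,0,0,0,4.6],[-0.183,0.43,0,0,0,4.6],[-0.183,0.43,0,0,0,4.6],[-0.183,0.43,0,0,0,4.6],[-0.183,0.43,0,0,0,4.6],[-0.183,0.43,0,0,0,4.6],[-0.183,0.43,0,0,0,4.6],[-0.183,0.43,0.02,0,0,4.6],[-0.183,0.43,0.06,0,0,4.6],[-0.183,0.43,0.1,0,0,4.6]]
  ],
  "hand": -0.74
}}

```text
time: 11.35
tool_pos: [0.4207, -0.2408, 0.2824]
tool_rot: [3.137, 0.023, 0.007]
contact_force: [0.4, -0.4, -0.9]
gripper_width: 0.0793
```

Call:
{"fn": "play_rows", "kwargs": {
  "rows": [
    [[0,0,0,0,0,0],[0,0,0,0,0,0],[0,0,0,0,0,0]]
  ]
}}

```text
time: 11.6
tool_pos: [0.4213, -0.2363, 0.2822]
tool_rot: [3.141, 0.023, 0.001]
contact_force: [-0.6, 0.5, 0.7]
gripper_width: 0.0795
```

```bash
python3 - <<'E'
from h import *
packs('w3'); go(.42,-.185,.1,1)
E
```

```text
red 2742.0 [237 225] [307 273] z 0.0185 [ 0.4173 -0.3383] [0.0985 0.0724] 0.9
red 5737.0 [243  98] [322 190] z 0.0186 [ 0.427  -0.1941] [0.1142 0.0983] 88.1
tcp [ 0.4217 -0.2363  0.2827] t 11.7 q6 -0.65 F [ 0.5  0.1 -0.3] w 0.0796
SHIFT [-0.0013, -0.0515, 0.1826] TURN [0.07, -0.11, -0.13] q6 after ~ -0.65
```

View pics/w3.png

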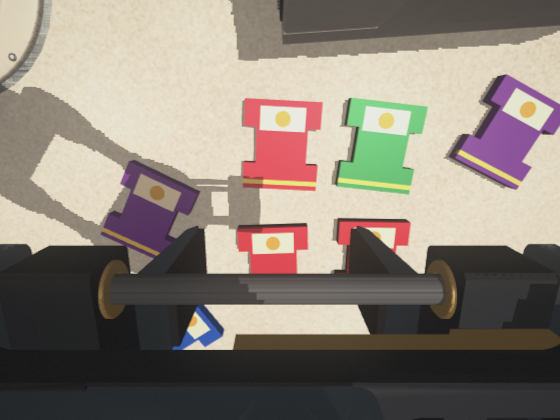

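```bash
python3 - <<'E'
from h import *
go(.427,-.194,.004,-2)
E
```

```text
tcp [ 0.4217 -0.2363  0.2827] t 11.7 q6 -0.65 F [ 0.5  0.1 -0.3] w 0.0796
SHIFT [0.0054, -0.0425, 0.2787] TURN [0.06, -0.11, 2.87] q6 after ~ -0.6
```

Call:
{"fn": "play_rows", "kwargs": {
  "rows": [
    [[0.0054,-0.0425,0.03,0,0,2.8],[0.0054,-0.0425,0.07,0,-0.1,2.8],[0.0054,-0.0425,0.11,0,-0.1,2.8],[0.0054,-0.0425,0.15,0,-0.1,2.8],[0.0054,-0.0425,0.19,0,-0.1,2.8],[0.0054,-0.0425,0.22,0,-0.1,2.8],[0.0054,-0.0425,0.245,0,-0.1,2.8],[0.0054,-0.0425,0.262,0,-0.1,2.8],[0.0054,-0.0425,0.272,0,-0.1,2.8],[0.0054,-0.0425,0.278,0,-0.1,2.8],[0.0054,-0.0425,0.278,0,-0.1,2.8],[0.0054,-0.0425,0.278,0,-0.1,2.8]]
  ]
}}

```text
time: 12.65
tool_pos: [0.4266, -0.194, 0.0039]
tool_rot: [3.14, -0.055, -0.001]
contact_force: [-0.6, 0.3, -0.1]
gripper_width: 0.0792
```

Call:
{"fn": "play_rows", "kwargs": {
  "rows": [
    [[0,0,0,0,0,0],[0,0,0,0,0,0],[0,0,0,0,0,0],[0,0,0,0,0,0],[0,0,0,0,0,0],[0,0,0,0,0,0]]
  ],
  "hand": 1,
  "grip_force": 20
}}

```text
time: 13.15
tool_pos: [0.4262, -0.1942, 0.0039]
tool_rot: [3.14, -0.056, -0.0]
contact_force: [0.4, 1.5, 10.4]
gripper_width: 0.0658
```

```bash
python3 - <<'E'
from h import *
go(.427,-.194,.35,-2)
E
```

```text
tcp [ 0.4262 -0.1942  0.0039] t 13.2 q6 -0.52 F [ 0.4  1.5 10.4] w 0.0658
SHIFT [0.0008, 0.0, -0.3461] TURN [0.05, 0.01, -0.06] q6 after ~ -0.52
```

Call:
{"fn": "play_rows", "kwargs": {
  "rows": [
    [[0,0,-0.01,0,0,0],[0,0,-0.03,0,0,0],[0,0,-0.06,0,0,0],[0,0,-0.1,0,0,0],[0,0,-0.14,0,0,0],[0,0,-0.18,0,0,0],[0,0,-0.22,0,0,0],[0,0,-0.26,0,0,0],[0,0,-0.3,0,0,0],[0,0,-0.32,0,0,0],[0,0,-0.33,0,0,0],[0,0,-0.33,0,0,0]]
  ]
}}

```text
time: 14.15
tool_pos: [0.4267, -0.1944, 0.3358]
tool_rot: [3.139, -0.057, 0.004]
contact_force: [0.6, -0.3, -2.6]
gripper_width: 0.066
```

```bash
python3 - <<'E'
from h import *
go(.6315,.2802,.335,5)
E
```

```text
tcp [ 0.4267 -0.1944  0.3358] t 14.2 q6 -0.52 F [ 0.6 -0.3 -2.6] w 0.066
SHIFT [0.1875, -0.4816, 0.0001] TURN [0.14, -0.13, -7.06] q6 after ~ -0.64
```

Call:
{"fn": "play_rows", "kwargs": {
  "rows": [
    [[0.006,-0.016,0,0,0,-1],[0.019,-0.048,0,0,0,-2],[0.033,-0.085,0,0,0,-3],[0.047,-0.121,0,0,0,-4],[0.061,-0.157,0,0,0,-5],[0.075,-0.193,0,0,0,-6],[0.089,-0.229,0,0,0,-7],[0.103,-0.265,0,0,0,-7],[0.117,-0.301,0,0,0,-7],[0.131,-0.337,0,0,0,-7],[0.145,-0.373,0,0,0,-7],[0.159,-0.409,0,0,0,-7]]
  ]
}}

```text
time: 15.15
tool_pos: [0.5995, 0.2109, 0.3314]
tool_rot: [3.138, 0.136, -0.006]
contact_force: [1.1, -0.6, -1.3]
gripper_width: 0.0656
```

Call:
{"fn": "play_rows", "kwargs": {
  "rows": [
    [[0.014,-0.036,0,0,0,0],[0.024,-0.062,0,0,0,0],[0.0285,-0.073,0,0,0,0],[0.0285,-0.073,0,0,0,0],[0.0285,-0.073,0,0,0,0]]
  ]
}}

```text
time: 15.57
tool_pos: [0.6214, 0.284, 0.3315]
tool_rot: [3.138, 0.137, -0.006]
contact_force: [0.3, 0.2, -1.6]
gripper_width: 0.0658
```

```bash
python3 - <<'E'
from h import *
go(.6315,.2802,.12,5)
E
```

```text
tcp [0.6214 0.284  0.3315] t 15.6 q6 0.25 F [ 0.3  0.2 -1.6] w 0.0658
SHIFT [0.0105, 0.0045, 0.2114] TURN [0.04, 0.21, -0.02] q6 after ~ 0.25
```

Call:
{"fn": "play_rows", "kwargs": {
  "rows": [
    [[0.0105,0.0045,0.01,0,0.2,0],[0.0105,0.0045,0.03,0,0.2,0],[0.0105,0.0045,0.06,0,0.2,0],[0.0105,0.0045,0.09,0,0.2,0],[0.0105,0.0045,0.12,0,0.2,0],[0.0105,0.0045,0.15,0,0.2,0],[0.0105,0.0045,0.18,0,0.2,0],[0.0105,0.0045,0.205,0,0.2,0],[0.0105,0.0045,0.222,0,0.2,0],[0.0105,0.0045,0.232,0,0.2,0],[0.0105,0.0045,0.236,0,0.2,0],[0.0105,0.0045,0.236,0,0.2,0]]
  ]
}}

```text
time: 16.57
tool_pos: [0.6323, 0.2796, 0.0963]
tool_rot: [3.139, 0.134, 0.002]
contact_force: [0.0, -1.3, -1.8]
gripper_width: 0.0658
```

Call:
{"fn": "play_rows", "kwargs": {
  "rows": [
    [[0,0,0.002,0,0,0],[0,0,0.004,0,0,0],[0,0,0.006,0,0,0],[0,0,0.008,0,0,0],[0,0,0.01,0,0,0],[0,0,0.012,0,0,0],[0,0,0.013,0,0,0],[0,0,0.013,0,0,0]]
  ]
}}

```text
time: 17.23
tool_pos: [0.6321, 0.2806, 0.0834]
tool_rot: [-3.139, -0.135, -0.002]
contact_force: [0.4, -0.4, -1.9]
gripper_width: 0.0658
```

```bash
python3 - <<'E'
from h import *
go(.6315,.2802,.075,5)
E
```

```text
tcp [0.6321 0.2806 0.0834] t 17.2 q6 0.25 F [ 0.4 -0.4 -1.9] w 0.0658
SHIFT [-0.0007, 0.0004, 0.0084] TURN [-0.0, -0.07, -0.06] q6 after ~ 0.24
```

Call:
{"fn": "play_rows", "kwargs": {
  "rows": [
    [[0,0,0.001,0,0,0],[0,0,0.002,0,0,0],[0,0,0.003,0,0,0],[0,0,0.004,0,0,0],[0,0,0.005,0,0,0],[0,0,0.005,0,0,0]]
  ]
}}

```text
time: 17.73
tool_pos: [0.6322, 0.2806, 0.0785]
tool_rot: [-3.138, -0.135, -0.002]
contact_force: [1.0, 0.7, -1.5]
gripper_width: 0.0661
```

Call:
{"fn": "play_rows", "kwargs": {
  "rows": [
    [[0,0,0.001,0,0,0],[0,0,0.0015,0,0,0],[0,0,0.0015,0,0,0]]
  ]
}}

```text
time: 17.98
tool_pos: [0.6323, 0.2806, 0.0771]
tool_rot: [-3.139, -0.135, -0.002]
contact_force: [-0.2, 0.5, -1.4]
gripper_width: 0.0661
```

Call:
{"fn": "play_rows", "kwargs": {
  "rows": [
    [[0,0,0.0008,0,0,0],[0,0,0.0015,0,0,0],[0,0,0.0015,0,0,0]]
  ]
}}

```text
time: 18.23
tool_pos: [0.6322, 0.2806, 0.0755]
tool_rot: [-3.139, -0.135, -0.002]
contact_force: [-0.0, -0.4, -2.1]
gripper_width: 0.0658
```

Call:
{"fn": "play_rows", "kwargs": {
  "rows": [
    [[0,0,0.0008,0,0,0],[0,0,0.0012,0,0,0],[0,0,0.0012,0,0,0]]
  ]
}}

```text
time: 18.48
tool_pos: [0.6323, 0.2806, 0.0744]
tool_rot: [-3.138, -0.135, -0.003]
contact_force: [-0.5, -0.4, -2.4]
gripper_width: 0.0659
```

Call:
{"fn": "play_rows", "kwargs": {
  "rows": [
    [[0,0,0.0008,0,0,0],[0,0,0.0012,0,0,0],[0,0,0.0012,0,0,0]]
  ]
}}

```text
time: 18.73
tool_pos: [0.6324, 0.2807, 0.0741]
tool_rot: [-3.138, -0.135, -0.003]
contact_force: [-2.6, -1.4, 8.3]
gripper_width: 0.066
```

Call:
{"fn": "play_rows", "kwargs": {
  "rows": [
    [[0,0,0.0005,0,0,0],[0,0,0.001,0,0,0],[0,0,0.001,0,0,0]]
  ]
}}

```text
time: 18.98
tool_pos: [0.6324, 0.2807, 0.074]
tool_rot: [-3.138, -0.135, -0.004]
contact_force: [-7.3, -2.2, 21.4]
gripper_width: 0.066
```

Call:
{"fn": "play_rows", "kwargs": {
  "rows": [
    [[0,0,-0.0015,0,0,0],[0,0,-0.0015,0,0,0]]
  ]
}}

```text
time: 19.15
tool_pos: [0.6325, 0.2807, 0.0743]
tool_rot: [-3.138, -0.135, -0.004]
contact_force: [0.0, -0.4, -1.8]
gripper_width: 0.066
```

Call:
{"fn": "play_rows", "kwargs": {
  "rows": [
    [[0,0,0,0,0,0],[0,0,0,0,0,0],[0,0,0,0,0,0],[0,0,0,0,0,0],[0,0,-0.02,0,0,0],[0,0,-0.06,0,0,0],[0,0,-0.1,0,0,0],[0,0,-0.14,0,0,0],[0,0,-0.18,0,0,0],[0,0,-0.22,0,0,0],[0,0,-0.26,0,0,0],[0,0,-0.28,0,0,0]]
  ],
  "hand": -0.74
}}

```text
time: 20.15
tool_pos: [0.6326, 0.2809, 0.3595]
tool_rot: [-3.137, -0.135, -0.012]
contact_force: [1.6, -0.1, 1.2]
gripper_width: 0.0791
```

```bash
python3 - <<'E'
from h import *
m,p,d=cam('top')
for a,c in rects(p,(0,80,60),(35,255,255),200,(170,80,60),(180,255,255)):
    w=np.array([plane(m,*q[0],.018)[:2] for q in c],np.float32); r=cv2.minAreaRect(w); print('red',a,np.round(r[0],4),np.round(r[1],4),round(r[2],1))
go(.56,-.40,.36,1)
E
```

```text
red 1888.0 [ 0.1665 -1.0026] [0.077  0.4272] 87.6
red 721.5 [ 0.4164 -0.3628] [0.0981 0.1168] 1.6
red 4869.0 [ 0.2847 -0.7936] [0.5532 0.3454] 0.2
red 702.5 [ 0.5566 -0.3518] [0.1005 0.1174] 0.1
red 351.5 [0.6487 0.2765] [0.1015 0.0696] 2.6
red 439.0 [0.6685 0.8939] [0.0485 0.2065] 5.6
red 482.0 [ 0.8133 -0.5908] [0.0551 0.1387] 30.7
red 2453.5 [0.7195 0.6602] [0.2051 0.3227] 85.2
red 245.0 [1.009  0.7598] [0.0839 0.0521] 4.5
red 1696.0 [0.99   0.9692] [0.4251 0.1168] 5.2
tcp [0.6334 0.2811 0.3619] t 20.2 q6 0.25 F [-1.3 -0.6  3. ] w 0.0795
SHIFT [-0.1318, 0.6723, -0.0013] TURN [-0.17, -0.63, 3.94] q6 after ~ 0.31
```

Call:
{"fn": "play_rows", "kwargs": {
  "rows": [
    [[-0.008,0.039,0,0,-0.6,1],[-0.016,0.08,0,0,-0.6,2],[-0.132,0.672,0,0,-0.6,4],[-0.132,0.672,0,0,-0.6,4],[-0.132,0.672,0,0,-0.6,4],[-0.132,0.672,0,0,-0.6,4],[-0.132,0.672,0,0,-0.6,4],[-0.132,0.672,0,0,-0.6,4],[-0.132,0.672,0,0,-0.6,4],[-0.132,0.672,0,0,-0.6,4],[-0.132,0.672,0,0,-0.6,4],[-0.132,0.672,0,0,-0.6,4]]
  ]
}}

```text
time: 21.2
tool_pos: [0.5775, -0.2166, 0.3535]
tool_rot: [3.141, 0.026, -0.014]
contact_force: [0.6, 0.4, 0.5]
gripper_width: 0.079
```

```bash
python3 - <<'E'
from h import *
go(.557,-.40,.28,1)
E
```

```text
tcp [ 0.5775 -0.2166  0.3535] t 21.2 q6 -0.47 F [0.6 0.4 0.5] w 0.079
SHIFT [-0.0228, 0.183, 0.0737] TURN [0.0, 0.5, -0.06] q6 after ~ -0.47
```

Call:
{"fn": "play_rows", "kwargs": {
  "rows": [
    [[-0.023,0.183,0.074,0,0.5,0],[-0.023,0.183,0.074,0,0.5,0],[-0.023,0.183,0.074,0,0.5,0],[-0.023,0.183,0.074,0,0.5,0],[-0.023,0.183,0.074,0,0.5,0],[-0.023,0.183,0.074,0,0.5,0],[-0.023,0.183,0.074,0,0.5,0],[-0.023,0.183,0.074,0,0.5,0]]
  ]
}}

```text
time: 21.87
tool_pos: [0.5576, -0.3977, 0.2798]
tool_rot: [-3.141, -0.025, -0.0]
contact_force: [-0.3, 0.9, -0.5]
gripper_width: 0.0793
```

```bash
python3 - <<'E'
from h import *
packs('w4'); go(.5566,-.3518,.004,0)
E
```

```text
red 5889.0 [126 103] [212 194] z 0.0185 [ 0.4202 -0.3626] [0.1004 0.1145] 2.7
red 5821.0 [239  97] [317 187] z 0.0186 [ 0.5579 -0.3522] [0.0988 0.1141] 0.2
tcp [ 0.5579 -0.3972  0.2803] t 21.9 q6 -0.72 F [0.3 0.2 0.7] w 0.0794
SHIFT [-0.0006, -0.0455, 0.2762] TURN [0.01, -0.03, 0.98] q6 after ~ -0.71
```

Call:
{"fn": "play_rows", "kwargs": {
  "rows": [
    [[0.0007,-0.045,0.03,0,0,0.8],[0.0007,-0.045,0.07,0,0,0.8],[0.0007,-0.045,0.11,0,0,0.8],[0.0007,-0.045,0.15,0,0,0.8],[0.0007,-0.045,0.19,0,0,0.8],[0.0007,-0.045,0.22,0,0,0.8],[0.0007,-0.045,0.245,0,0,0.8],[0.0007,-0.045,0.262,0,0,0.8],[0.0007,-0.045,0.272,0,0,0.8],[0.0007,-0.045,0.276,0,0,0.8],[0.0007,-0.045,0.276,0,0,0.8]]
  ]
}}

```text
time: 22.83
tool_pos: [0.5579, -0.3525, 0.004]
tool_rot: [3.141, 0.005, 0.0]
contact_force: [-1.3, 0.4, 0.4]
gripper_width: 0.0791
```

Call:
{"fn": "play_rows", "kwargs": {
  "rows": [
    [[0,0,0,0,0,0],[0,0,0,0,0,0],[0,0,0,0,0,0],[0,0,0,0,0,0],[0,0,0,0,0,0],[0,0,0,0,0,0]]
  ],
  "hand": 1,
  "grip_force": 20
}}

```text
time: 23.33
tool_pos: [0.5582, -0.3535, 0.0052]
tool_rot: [3.14, 0.004, 0.003]
contact_force: [0.0, 2.1, 8.2]
gripper_width: 0.0661
```

Call:
{"fn": "play_rows", "kwargs": {
  "rows": [
    [[0,0,-0.01,0,0,0],[0,0,-0.03,0,0,0],[0,0,-0.06,0,0,0],[0,0,-0.1,0,0,0],[0,0,-0.14,0,0,0],[0,0,-0.18,0,0,0],[0,0,-0.22,0,0,0],[0,0,-0.26,0,0,0],[0,0,-0.3,0,0,0],[0,0,-0.32,0,0,0],[0,0,-0.33,0,0,0],[0,0,-0.33,0,0,0]]
  ]
}}

```text
time: 24.33
tool_pos: [0.5578, -0.3533, 0.3366]
tool_rot: [3.139, 0.004, 0.005]
contact_force: [0.2, -0.0, -1.4]
gripper_width: 0.0657
```

```bash
python3 - <<'E'
from h import *
go(.632,.2805,.335,5)
E
```

```text
tcp [ 0.5578 -0.3533  0.3366] t 24.3 q6 -0.66 F [ 0.2 -0.  -1.4] w 0.0657
SHIFT [0.0757, -0.6337, 0.0002] TURN [0.15, -0.18, -4.86] q6 after ~ -0.74
```

Call:
{"fn": "play_rows", "kwargs": {
  "rows": [
    [[0.002,-0.016,0,0,0,-1],[0.006,-0.048,0,0,0,-2],[0.01,-0.084,0,0,0,-3],[0.014,-0.12,0,0,0,-4],[0.019,-0.157,0,0,0,-4.9],[0.023,-0.193,0,0,0,-4.9],[0.027,-0.229,0,0,0,-4.9],[0.032,-0.265,0,0,0,-4.9],[0.036,-0.301,0,0,0,-4.9],[0.04,-0.337,0,0,0,-4.9],[0.044,-0.373,0,0,0,-4.9],[0.049,-0.409,0,0,0,-4.9]]
  ]
}}

```text
time: 25.33
tool_pos: [0.604, 0.0584, 0.3315]
tool_rot: [-3.138, -0.139, 0.006]
contact_force: [1.2, 0.2, -1.2]
gripper_width: 0.0658
```

```bash
python3 - <<'E'
from h import *
go(.632,.2805,.335,5)
E
```

```text
tcp [0.604  0.0584 0.3315] t 25.3 q6 -0.09 F [ 1.2  0.2 -1.2] w 0.0658
SHIFT [0.0476, -0.2187, -0.0036] TURN [-0.02, 0.22, 0.08] q6 after ~ -0.09
```

Call:
{"fn": "play_rows", "kwargs": {
  "rows": [
    [[0.008,-0.036,0,0,0.2,0],[0.016,-0.072,0,0,0.2,0],[0.024,-0.108,0,0,0.2,0],[0.032,-0.144,0,0,0.2,0],[0.039,-0.18,0,0,0.2,0],[0.045,-0.205,0,0,0.2,0],[0.0475,-0.216,0,0,0.2,0],[0.0475,-0.216,0,0,0.2,0],[0.0475,-0.216,0,0,0.2,0]]
  ]
}}

```text
time: 26.08
tool_pos: [0.633, 0.2754, 0.3319]
tool_rot: [3.137, 0.14, 0.001]
contact_force: [-0.1, -1.4, -0.9]
gripper_width: 0.0658
```

```bash
python3 - <<'E'
from h import *
go(.632,.2805,.104,5)
E
```

```text
tcp [0.633  0.2754 0.3319] t 26.1 q6 0.24 F [-0.1 -1.4 -0.9] w 0.0658
SHIFT [-0.0007, -0.0054, 0.2279] TURN [0.06, -0.04, 0.1] q6 after ~ 0.24
```

Call:
{"fn": "play_rows", "kwargs": {
  "rows": [
    [[-0.0007,-0.0054,0.01,0,0,0],[-0.0007,-0.0054,0.03,0,0,0],[-0.0007,-0.0054,0.06,0,0,0],[-0.0007,-0.0054,0.09,0,0,0],[-0.0007,-0.0054,0.12,0,0,0],[-0.0007,-0.0054,0.15,0,0,0],[-0.0007,-0.0054,0.18,0,0,0],[-0.0007,-0.0054,0.2,0,0,0],[-0.0007,-0.0054,0.215,0,0,0],[-0.0007,-0.0054,0.222,0,0,0],[-0.0007,-0.0054,0.226,0,0,0],[-0.0007,-0.0054,0.226,0,0,0]]
  ]
}}

```text
time: 27.08
tool_pos: [0.6332, 0.2801, 0.1073]
tool_rot: [3.138, 0.137, 0.004]
contact_force: [1.0, 0.6, -1.0]
gripper_width: 0.0657
```

Call:
{"fn": "play_rows", "kwargs": {
  "rows": [
    [[0,0,0.002,0,0,0],[0,0,0.004,0,0,0],[0,0,0.006,0,0,0],[0,0,0.0075,0,0,0],[0,0,0.0085,0,0,0],[0,0,0.009,0,0,0],[0,0,0.009,0,0,0]]
  ]
}}

```text
time: 27.67
tool_pos: [0.6335, 0.2808, 0.0987]
tool_rot: [-3.138, -0.138, -0.005]
contact_force: [0.3, -0.1, -1.4]
gripper_width: 0.0657
```

Call:
{"fn": "play_rows", "kwargs": {
  "rows": [
    [[0,0,0.001,0,0,0],[0,0,0.0015,0,0,0],[0,0,0.0015,0,0,0]]
  ]
}}

```text
time: 27.92
tool_pos: [0.6334, 0.2808, 0.0971]
tool_rot: [-3.139, -0.138, -0.005]
contact_force: [-0.3, -0.1, -0.4]
gripper_width: 0.0662
```

Call:
{"fn": "play_rows", "kwargs": {
  "rows": [
    [[0,0,0.001,0,0,0],[0,0,0.0015,0,0,0],[0,0,0.0015,0,0,0]]
  ]
}}

```text
time: 28.17
tool_pos: [0.6334, 0.2808, 0.0956]
tool_rot: [-3.139, -0.138, -0.005]
contact_force: [-0.1, 0.3, -1.6]
gripper_width: 0.0657
```

Call:
{"fn": "play_rows", "kwargs": {
  "rows": [
    [[0,0,0.001,0,0,0],[0,0,0.0013,0,0,0],[0,0,0.0013,0,0,0]]
  ]
}}

```text
time: 28.42
tool_pos: [0.6335, 0.2808, 0.0943]
tool_rot: [-3.139, -0.138, -0.005]
contact_force: [-0.4, -0.1, -1.3]
gripper_width: 0.0657
```

Call:
{"fn": "play_rows", "kwargs": {
  "rows": [
    [[0,0,0.0006,0,0,0],[0,0,0.001,0,0,0],[0,0,0.001,0,0,0]]
  ]
}}

```text
time: 28.67
tool_pos: [0.6336, 0.2808, 0.0935]
tool_rot: [-3.138, -0.138, -0.006]
contact_force: [0.6, 0.5, -1.4]
gripper_width: 0.0659
```

Call:
{"fn": "play_rows", "kwargs": {
  "rows": [
    [[0,0,0.0006,0,0,0],[0,0,0.001,0,0,0],[0,0,0.001,0,0,0]]
  ]
}}

```text
time: 28.92
tool_pos: [0.6336, 0.2808, 0.0934]
tool_rot: [-3.138, -0.138, -0.006]
contact_force: [-3.2, -2.0, 11.2]
gripper_width: 0.0658
```

Contact came as predicted, at 0.0934. I'll back off slightly, release and rise.

Call:
{"fn": "play_rows", "kwargs": {
  "rows": [
    [[0,0,-0.0008,0,0,0],[0,0,-0.0008,0,0,0]]
  ]
}}

```text
time: 29.08
tool_pos: [0.6336, 0.2808, 0.0934]
tool_rot: [-3.138, -0.138, -0.006]
contact_force: [0.3, 0.6, -1.1]
gripper_width: 0.0656
```

Call:
{"fn": "play_rows", "kwargs": {
  "rows": [
    [[0,0,0,0,0,0],[0,0,0,0,0,0],[0,0,0,0,0,0],[0,0,0,0,0,0],[0,0,-0.02,0,0,0],[0,0,-0.06,0,0,0],[0,0,-0.1,0,0,0],[0,0,-0.14,0,0,0],[0,0,-0.18,0,0,0],[0,0,-0.22,0,0,0],[0,0,-0.26,0,0,0],[0,0,-0.27,0,0,0]]
  ],
  "hand": -0.74
}}

```text
time: 30.08
tool_pos: [0.6339, 0.2812, 0.3707]
tool_rot: [-3.136, -0.138, -0.019]
contact_force: [0.9, 0.3, 1.2]
gripper_width: 0.0793
```

```bash
python3 - <<'E'
from h import *
go(.42,-.41,.36,2.7)
E
```

```text
tcp [0.6339 0.2812 0.3707] t 30.1 q6 0.24 F [0.9 0.3 1.2] w 0.0793
SHIFT [-0.274, 0.6698, 0.0058] TURN [-0.14, -0.71, 2.34] q6 after ~ 0.28
```

Call:
{"fn": "play_rows", "kwargs": {
  "rows": [
    [[-0.015,0.036,0,0,-0.6,1],[-0.03,0.074,0,0,-0.7,2.3],[-0.274,0.67,0,0,-0.7,2.3],[-0.274,0.67,0,0,-0.7,2.3],[-0.274,0.67,0,0,-0.7,2.3],[-0.274,0.67,0,0,-0.7,2.3],[-0.274,0.67,0,0,-0.7,2.3],[-0.274,0.67,0,0,-0.7,2.3],[-0.274,0.67,0,0,-0.7,2.3],[-0.274,0.67,0,0,-0.7,2.3],[-0.274,0.67,0,0,-0.7,2.3],[-0.274,0.67,0,0,-0.7,2.3]]
  ]
}}

```text
time: 31.08
tool_pos: [0.4848, -0.1953, 0.3627]
tool_rot: [3.14, 0.075, -0.013]
contact_force: [1.3, -0.4, -0.2]
gripper_width: 0.0794
```

```bash
python3 - <<'E'
from h import *
go(.42,-.41,.28,2.7)
E
```

```text
tcp [ 0.4848 -0.1953  0.3627] t 31.1 q6 -0.54 F [ 1.3 -0.4 -0.2] w 0.0794
SHIFT [-0.0743, 0.2113, 0.0834] TURN [0.02, 0.48, 0.05] q6 after ~ -0.54
```

Call:
{"fn": "play_rows", "kwargs": {
  "rows": [
    [[-0.074,0.211,0.083,0,0.5,0],[-0.074,0.211,0.083,0,0.5,0],[-0.074,0.211,0.083,0,0.5,0],[-0.074,0.211,0.083,0,0.5,0],[-0.074,0.211,0.083,0,0.5,0],[-0.074,0.211,0.083,0,0.5,0],[-0.074,0.211,0.083,0,0.5,0],[-0.074,0.211,0.083,0,0.5,0],[-0.074,0.211,0.083,0,0.5,0]]
  ]
}}

```text
time: 31.83
tool_pos: [0.4213, -0.4076, 0.2803]
tool_rot: [-3.141, -0.075, -0.0]
contact_force: [0.6, 0.9, 0.4]
gripper_width: 0.0795
```

```bash
python3 - <<'E'
from h import *
packs('w5'); go(.4202,-.3626,.004,2.7)
E
```

```text
red 11079.5 [172 305] [559 349] z 0.1427 [ 0.525  -0.5436] [0.4212 0.0538] 2.7
red 5789.0 [237  98] [315 187] z 0.0186 [ 0.4188 -0.363 ] [0.0985 0.1129] 2.8
tcp [ 0.4216 -0.4073  0.2807] t 31.9 q6 -0.92 F [-0.3 -0.2  0.7] w 0.0791
SHIFT [0.0006, -0.0448, 0.2767] TURN [0.02, -0.02, 0.07] q6 after ~ -0.92
```

Call:
{"fn": "play_rows", "kwargs": {
  "rows": [
    [[-0.0005,-0.0444,0.03,0,0,0],[-0.0005,-0.0444,0.07,0,0,0],[-0.0005,-0.0444,0.11,0,0,0],[-0.0005,-0.0444,0.15,0,0,0],[-0.0005,-0.0444,0.19,0,0,0],[-0.0005,-0.0444,0.22,0,0,0],[-0.0005,-0.0444,0.245,0,0,0],[-0.0005,-0.0444,0.262,0,0,0],[-0.0005,-0.0444,0.272,0,0,0],[-0.0005,-0.0444,0.276,0,0,0],[-0.0005,-0.0444,0.276,0,0,0]]
  ]
}}

```text
time: 32.8
tool_pos: [0.419, -0.3633, 0.0044]
tool_rot: [3.14, 0.076, 0.0]
contact_force: [-0.4, 0.1, 0.5]
gripper_width: 0.0791
```

Call:
{"fn": "play_rows", "kwargs": {
  "rows": [
    [[0,0,0,0,0,0],[0,0,0,0,0,0],[0,0,0,0,0,0],[0,0,0,0,0,0],[0,0,0,0,0,0],[0,0,0,0,0,0]]
  ],
  "hand": 1,
  "grip_force": 20
}}

```text
time: 33.3
tool_pos: [0.4192, -0.3641, 0.0055]
tool_rot: [3.139, 0.075, 0.002]
contact_force: [-1.5, 1.6, 9.4]
gripper_width: 0.0659
```

Call:
{"fn": "play_rows", "kwargs": {
  "rows": [
    [[0,0,-0.01,0,0,0],[0,0,-0.03,0,0,0],[0,0,-0.06,0,0,0],[0,0,-0.1,0,0,0],[0,0,-0.14,0,0,0],[0,0,-0.18,0,0,0],[0,0,-0.22,0,0,0],[0,0,-0.26,0,0,0],[0,0,-0.3,0,0,0],[0,0,-0.32,0,0,0],[0,0,-0.33,0,0,0],[0,0,-0.33,0,0,0]]
  ]
}}

```text
time: 34.3
tool_pos: [0.4189, -0.3639, 0.3367]
tool_rot: [3.138, 0.075, 0.004]
contact_force: [0.3, 0.9, -2.2]
gripper_width: 0.0658
```

```bash
python3 - <<'E'
from h import *
go(.632,.2805,.335,5)
E
```

```text
tcp [ 0.4189 -0.3639  0.3367] t 34.3 q6 -0.87 F [ 0.3  0.9 -2.2] w 0.0658
SHIFT [0.2436, -0.6335, 0.0003] TURN [0.18, -0.14, -2.27] q6 after ~ -0.91
```

Call:
{"fn": "play_rows", "kwargs": {
  "rows": [
    [[0.006,-0.015,0,0,0,-1],[0.017,-0.045,0,0,0,-2],[0.03,-0.078,0,0,0,-2.3],[0.043,-0.112,0,0,0,-2.3],[0.056,-0.146,0,0,0,-2.3],[0.069,-0.179,0,0,0,-2.3],[0.082,-0.213,0,0,0,-2.3],[0.095,-0.247,0,0,0,-2.3],[0.108,-0.281,0,0,0,-2.3],[0.121,-0.315,0,0,0,-2.3],[0.134,-0.348,0,0,0,-2.3],[0.147,-0.382,0,0,0,-2.3]]
  ]
}}

```text
time: 35.3
tool_pos: [0.5464, 0.0268, 0.3322]
tool_rot: [-3.139, -0.138, 0.005]
contact_force: [0.6, -0.9, -1.9]
gripper_width: 0.0659
```

```bash
python3 - <<'E'
from h import *
go(.632,.2805,.335,5)
E
```

```text
tcp [0.5464 0.0268 0.3322] t 35.3 q6 -0.15 F [ 0.6 -0.9 -1.9] w 0.0659
SHIFT [0.1075, -0.2452, -0.0032] TURN [-0.01, 0.19, 0.04] q6 after ~ -0.15
```

Call:
{"fn": "play_rows", "kwargs": {
  "rows": [
    [[0.014,-0.033,0,0,0.2,0],[0.028,-0.066,0,0,0.2,0],[0.042,-0.099,0,0,0.2,0],[0.056,-0.132,0,0,0.2,0],[0.071,-0.165,0,0,0.2,0],[0.085,-0.195,0,0,0.2,0],[0.097,-0.222,0,0,0.2,0],[0.104,-0.238,0,0,0.2,0],[0.107,-0.244,0,0,0.2,0],[0.107,-0.244,0,0,0.2,0],[0.107,-0.244,0,0,0.2,0]]
  ]
}}

```text
time: 36.22
tool_pos: [0.6318, 0.2767, 0.3327]
tool_rot: [3.138, 0.138, 0.002]
contact_force: [0.1, -0.4, -1.5]
gripper_width: 0.066
```

```bash
python3 - <<'E'
from h import *
go(.632,.2805,.122,5)
E
```

```text
tcp [0.6318 0.2767 0.3327] t 36.2 q6 0.24 F [ 0.1 -0.4 -1.5] w 0.066
SHIFT [0.0003, -0.004, 0.2107] TURN [0.06, -0.07, 0.04] q6 after ~ 0.24
```

Call:
{"fn": "play_rows", "kwargs": {
  "rows": [
    [[0,-0.004,0.01,0,0,0],[0,-0.004,0.03,0,0,0],[0,-0.004,0.06,0,0,0],[0,-0.004,0.09,0,0,0],[0,-0.004,0.12,0,0,0],[0,-0.004,0.15,0,0,0],[0,-0.004,0.175,0,0,0],[0,-0.004,0.193,0,0,0],[0,-0.004,0.203,0,0,0],[0,-0.004,0.208,0,0,0],[0,-0.004,0.21,0,0,0],[0,-0.004,0.21,0,0,0]]
  ]
}}

```text
time: 37.22
tool_pos: [0.6331, 0.2813, 0.1248]
tool_rot: [-3.138, -0.137, -0.007]
contact_force: [-0.4, -0.6, -1.2]
gripper_width: 0.0661
```

Call:
{"fn": "play_rows", "kwargs": {
  "rows": [
    [[0,0,0.002,0,0,0],[0,0,0.004,0,0,0],[0,0,0.0055,0,0,0],[0,0,0.0065,0,0,0],[0,0,0.007,0,0,0],[0,0,0.007,0,0,0]]
  ]
}}

```text
time: 37.72
tool_pos: [0.6328, 0.2815, 0.1172]
tool_rot: [3.139, 0.138, 0.006]
contact_force: [0.1, -0.4, -1.6]
gripper_width: 0.0661
```

Call:
{"fn": "play_rows", "kwargs": {
  "rows": [
    [[0,0,0.001,0,0,0],[0,0,0.0015,0,0,0],[0,0,0.0015,0,0,0]]
  ]
}}

```text
time: 37.97
tool_pos: [0.6327, 0.2815, 0.1156]
tool_rot: [3.139, 0.138, 0.005]
contact_force: [-0.2, 0.2, -1.7]
gripper_width: 0.0655
```

Call:
{"fn": "play_rows", "kwargs": {
  "rows": [
    [[0,0,0.001,0,0,0],[0,0,0.002,0,0,0],[0,0,0.0025,0,0,0],[0,0,0.0025,0,0,0]]
  ]
}}

```text
time: 38.3
tool_pos: [0.6327, 0.2814, 0.113]
tool_rot: [3.138, 0.138, 0.005]
contact_force: [0.3, 0.3, -1.9]
gripper_width: 0.0661
```

Call:
{"fn": "play_rows", "kwargs": {
  "rows": [
    [[0,0,0.0006,0,0,0],[0,0,0.001,0,0,0],[0,0,0.001,0,0,0]]
  ]
}}

```text
time: 38.55
tool_pos: [0.6328, 0.2814, 0.1121]
tool_rot: [3.138, 0.138, 0.005]
contact_force: [0.9, 0.3, -1.7]
gripper_width: 0.0658
```

Call:
{"fn": "play_rows", "kwargs": {
  "rows": [
    [[0,0,0.0006,0,0,0],[0,0,0.0008,0,0,0],[0,0,0.0008,0,0,0]]
  ]
}}

```text
time: 38.8
tool_pos: [0.6328, 0.2815, 0.1117]
tool_rot: [-3.139, -0.138, -0.006]
contact_force: [-0.7, 0.1, 3.2]
gripper_width: 0.066
```

Call:
{"fn": "play_rows", "kwargs": {
  "rows": [
    [[0,0,0,0,0,0],[0,0,0,0,0,0],[0,0,0,0,0,0],[0,0,0,0,0,0],[0,0,-0.02,0,0,0],[0,0,-0.06,0,0,0],[0,0,-0.1,0,0,0],[0,0,-0.14,0,0,0],[0,0,-0.18,0,0,0],[0,0,-0.22,0,0,0],[-0.02,0.03,-0.25,0,0,0],[-0.04,0.06,-0.25,0,0,0]]
  ],
  "hand": -0.74
}}

```text
time: 39.8
tool_pos: [0.5991, 0.2195, 0.3664]
tool_rot: [-3.136, -0.142, -0.018]
contact_force: [1.9, -0.7, 1.1]
gripper_width: 0.0794
```

Call:
{"fn": "play_rows", "kwargs": {
  "rows": [
    [[-0.02,0.02,0,0,0,0],[-0.025,0.03,0,0,0,0],[-0.025,0.03,0,0,0,0],[-0.025,0.03,0,0,0,0]]
  ],
  "hand": 0.3
}}

```text
time: 40.13
tool_pos: [0.5753, 0.186, 0.3613]
tool_rot: [-3.138, -0.137, -0.006]
contact_force: [-0.5, 0.2, 0.1]
gripper_width: 0.0554
```

```bash
python3 - <<'E'
from h import *
packs('w6'); go(.5714,.194,.36,94.4)
m,p,d=cam('top'); save('top6.png',cv2.resize(p[90:260,140:400],(780,510)))
E
```

```text
red 7692.0 [287  52] [377 153] z 0.1247 [0.6318 0.2836] [0.1026 0.1139] 5.0
tcp [0.5756 0.1866 0.361 ] t 40.2 q6 0.13 F [-0.4 -0.4  0.3] w 0.0515
SHIFT [-0.0035, -0.0078, 0.001] TURN [0.15, -0.17, -89.37] q6 after ~ -1.43
```

View pics/w6.png

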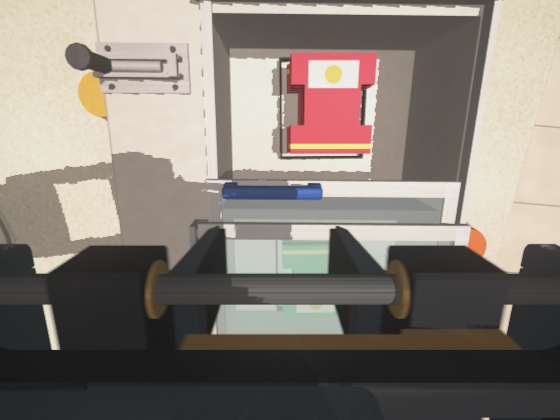

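View pics/top6.png

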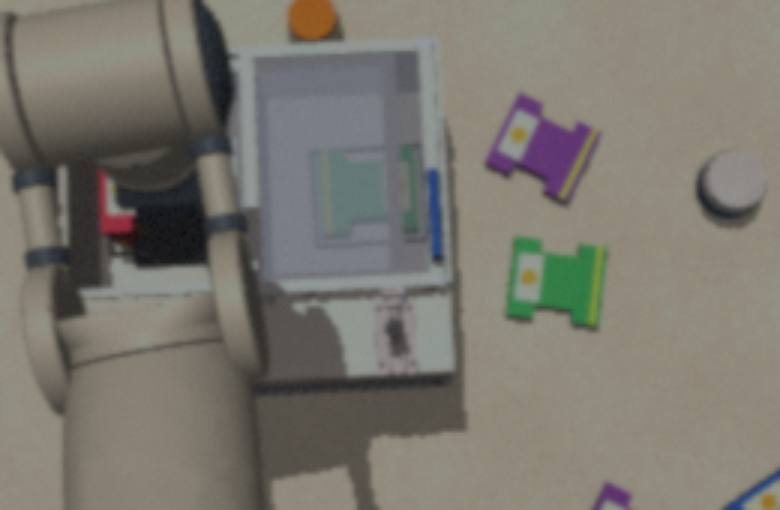

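The top pack sits at (0.632, 0.284) with yaw 5°, within about 4 mm of the pile. No red packs remain on the counter. Next I close the lid.

Call:
{"fn": "play_rows", "kwargs": {
  "rows": [
    [[-0.0035,-0.0078,0,0,0,-7],[-0.0035,-0.0078,0,0,0,-14],[-0.0035,-0.0078,0,0,0,-21],[-0.0035,-0.0078,0,0,0,-28],[-0.0035,-0.0078,0,0,0,-35],[-0.0035,-0.0078,0,0,0,-42],[-0.0035,-0.0078,0,0,0,-49],[-0.0035,-0.0078,0,0,0,-56],[-0.0035,-0.0078,0,0,0,-63],[-0.0035,-0.0078,0,0,0,-70],[-0.0035,-0.0078,0,0,0,-77],[-0.0035,-0.0078,0,0,0,-84]]
  ]
}}

```text
time: 41.23
tool_pos: [0.5714, 0.1946, 0.3605]
tool_rot: [2.231, 2.209, 0.003]
contact_force: [0.4, 0.0, 0.6]
gripper_width: 0.0317
```

Call:
{"fn": "play_rows", "kwargs": {
  "rows": [
    [[0,0,0,0,0,-5.4],[0,0,0,0,0,-5.4],[0,0,0,0,0,-5.4]]
  ]
}}

```text
time: 41.48
tool_pos: [0.5712, 0.1943, 0.3606]
tool_rot: [2.135, 2.302, 0.003]
contact_force: [0.3, -0.8, -0.2]
gripper_width: 0.0322
```

```bash
python3 - <<'E'
from h import *
m,p,d=cam('wrist')
for a,c in rects(p,*BLUE): 
    if a>200:
        w=np.array([plane(m,*q[0],.234)[:2] for q in c],np.float32); r=cv2.minAreaRect(w); print('blue',a,np.round(r[0],4),np.round(r[1],4),round(r[2],1))
m,p,d=cam('scene')
print([ (a,c[:,0].mean(0)) for a,c in rects(p,*RED)])
go(.5714,.1938,.218,94.2)
E
```

```text
blue 705.0 [0.5786 0.1937] [0.0754 0.0094] 4.5
blue 995.5 [ 0.5894 -0.0503] [0.0887 0.0117] 4.7
[(752.5, array([371.19459459, 291.19459459]))]
tcp [0.5711 0.194  0.3608] t 41.6 q6 -1.42 F [-0.9 -0.4  0.8] w 0.0319
SHIFT [-0.0002, -0.0002, 0.1428] TURN [0.18, 0.01, 0.08] q6 after ~ -1.42
```

The handle is confirmed at y≈0.1937, and the scene camera shows only the stacked red.

Call:
{"fn": "play_rows", "kwargs": {
  "rows": [
    [[0,0,0.03,0.1,0,0],[0,0,0.065,0.1,0,0],[0,0,0.095,0.1,0,0],[0,0,0.115,0.1,0,0],[0,0,0.13,0.1,0,0],[0,0,0.138,0.1,0,0],[0,0,0.142,0.1,0,0],[0,0,0.142,0.1,0,0]]
  ]
}}

```text
time: 42.25
tool_pos: [0.5714, 0.1936, 0.2189]
tool_rot: [2.134, 2.304, 0.001]
contact_force: [-0.5, 0.1, -0.6]
gripper_width: 0.0319
```

Call:
{"fn": "play_rows", "kwargs": {
  "rows": [
    [[0,0,0,0,0,0],[0,0,0,0,0,0],[0,0,0,0,0,0],[0,0,0,0,0,0],[0,0,0,0,0,0],[0,0,0,0,0,0]]
  ],
  "hand": 1,
  "grip_force": 15
}}

```text
time: 42.75
tool_pos: [0.5718, 0.1938, 0.22]
tool_rot: [2.132, 2.304, 0.004]
contact_force: [-0.3, 1.8, 6.2]
gripper_width: 0.0119
```

Call:
{"fn": "play_rows", "kwargs": {
  "rows": [
    [[0.008,0,0,0,0,0],[0.022,0,0,0,0,0],[0.038,0,0,0,0,0],[0.055,0,0,0,0,0],[0.072,0,0,0,0,0],[0.089,0,0,0,0,0],[0.106,0,0,0,0,0],[0.123,0,0,0,0,0],[0.138,0,0,0,0,0],[0.15,0,0,0,0,0],[0.157,0,0,0,0,0],[0.16,0,0,0,0,0]]
  ]
}}

```text
time: 43.75
tool_pos: [0.5594, 0.3535, 0.22]
tool_rot: [2.131, 2.304, 0.002]
contact_force: [1.1, -22.4, 14.0]
gripper_width: 0.012
```

Call:
{"fn": "play_rows", "kwargs": {
  "rows": [
    [[0.001,0,0,0,0,0],[0.001,0,0,0,0,0],[0.001,0,0,0,0,0]]
  ]
}}

```text
time: 44.0
tool_pos: [0.5594, 0.3534, 0.22]
tool_rot: [2.132, 2.303, 0.002]
contact_force: [-0.6, -7.2, 6.8]
gripper_width: 0.0121
```

Call:
{"fn": "play_rows", "kwargs": {
  "rows": [
    [[0,0,0,0,0,0],[0,0,0,0,0,0],[0,0,0,0,0,0],[0,0,-0.03,0,0,0],[0,0,-0.07,0,0,0],[0,0,-0.11,0,0,0],[0,0,-0.13,0,0,7],[0,0,-0.13,0,0,14],[0,0,-0.13,0,0,21],[0,0,-0.13,0,0,28],[0,0,-0.13,0,0,35],[0,0,-0.13,0,0,42]]
  ],
  "hand": 0.3
}}

```text
time: 45.0
tool_pos: [0.5586, 0.3541, 0.349]
tool_rot: [2.822, 1.379, 0.002]
contact_force: [-0.0, 0.4, -0.1]
gripper_width: 0.0319
```

```bash
python3 - <<'E'
from h import *
go(.4123,.2735,.345,4.4)
E
```

```text
tcp [0.5586 0.3541 0.349 ] t 45.0 q6 -0.43 F [-0.   0.4 -0.1] w 0.0319
SHIFT [-0.1535, -0.0659, 0.0038] TURN [0.04, -0.08, 47.7] q6 after ~ 0.4
```

Call:
{"fn": "play_rows", "kwargs": {
  "rows": [
    [[-0.031,-0.013,0,0,0,7],[-0.062,-0.026,0,0,0,14],[-0.093,-0.04,0,0,0,21],[-0.124,-0.053,0,0,0,28],[-0.153,-0.066,0,0,0,35],[-0.153,-0.066,0,0,0,42],[-0.153,-0.066,0,0,0,47.7],[-0.153,-0.066,0,0,0,47.7],[-0.153,-0.066,0,0,0,47.7]]
  ],
  "hand": 0.1
}}

```text
time: 45.75
tool_pos: [0.4131, 0.2731, 0.3489]
tool_rot: [-3.139, -0.135, -0.003]
contact_force: [-0.2, -0.4, -0.9]
gripper_width: 0.0412
```

```bash
python3 - <<'E'
from h import *
m,p,d=cam('wrist'); W=cloud(m,d)
k=((W[...,2]>.250)&(W[...,2]<.262)&(d>0)&(W[...,1]>.2)).astype(np.uint8)
n,l,st,ce=cv2.connectedComponentsWithStats(k)
for i in range(1,n):
    if st[i,4]>80: c=np.median(W[l==i],0); print('cap',st[i],ce[i],c); 
for a,c2 in rects(p,*BLUE): 
    if a>200:
        w=np.array([plane(m,*q[0],.234)[:2] for q in c2],np.float32); r=cv2.minAreaRect(w); print('blue',a,np.round(r[0],4),np.round(r[1],4),round(r[2],1))
go(.4121,.2942,.229,4.4)
E
```

```text
cap [265 175  24  24 448] [276.75669643 186.71875   ] [0.41232989 0.2940121  0.2563949 ]
blue 1145.0 [0.5588 0.3534] [0.0902 0.009 ] 5.0
tcp [0.4133 0.2731 0.3488] t 45.8 q6 0.38 F [ 0.1 -0.7  0.2] w 0.0407
SHIFT [0.0005, -0.0211, 0.1198] TURN [0.01, -0.1, 0.56] q6 after ~ 0.39
```

Handle back at (0.559, 0.353): shut. The knob is at (0.412, 0.294).

Call:
{"fn": "play_rows", "kwargs": {
  "rows": [
    [[0.0005,-0.021,0,0,0,0.5],[0.0005,-0.021,0.03,0,0,0.5],[0.0005,-0.021,0.06,0,0,0.5],[0.0005,-0.021,0.085,0,0,0.5],[0.0005,-0.021,0.102,0,0,0.5],[0.0005,-0.021,0.113,0,0,0.5],[0.0005,-0.021,0.119,0,0,0.5],[0.0005,-0.021,0.119,0,0,0.5],[0.0005,-0.021,0.119,0,0,0.5]]
  ]
}}

```text
time: 46.55
tool_pos: [0.4124, 0.2942, 0.2301]
tool_rot: [3.139, 0.118, 0.003]
contact_force: [-0.4, -0.1, 0.1]
gripper_width: 0.0412
```

Call:
{"fn": "play_rows", "kwargs": {
  "rows": [
    [[0,0,0,0,0,0],[0,0,0,0,0,0],[0,0,0,0,0,0],[0,0,0,0,0,0],[0,0,0,0,0,0],[0,0,0,0,0,0]]
  ],
  "hand": 1
}}

```text
time: 47.05
tool_pos: [0.4122, 0.2941, 0.2303]
tool_rot: [-3.139, -0.116, -0.004]
contact_force: [-1.0, -0.5, 6.5]
gripper_width: 0.0188
```

Call:
{"fn": "play_rows", "kwargs": {
  "rows": [
    [[0.006,0,0,0,0,0],[0.012,0,0,0,0,0],[0.018,0,0,0,0,0],[0.024,0,0,0,0,0],[0.028,0,0,0,0,0],[0.031,0,0,0,0,0],[0.033,0,0,0,0,0],[0.033,0,0,0,0,0],[0.033,0,0,0,0,0],[0.033,0,0,0,0,0]]
  ]
}}

```text
time: 47.88
tool_pos: [0.4431, 0.2964, 0.2301]
tool_rot: [-3.139, -0.117, 0.002]
contact_force: [-15.0, 2.0, 12.3]
gripper_width: 0.019
```

Hit the home stop. Releasing, rising and checking.

Call:
{"fn": "play_rows", "kwargs": {
  "rows": [
    [[-0.002,0,0,0,0,0],[-0.002,0,0,0,0,0],[-0.002,0,0,0,0,0],[-0.002,0,0,0,0,0],[-0.002,0,-0.03,0,0,0],[-0.002,0,-0.06,0,0,0],[-0.002,0,-0.09,0,0,0],[-0.002,0,-0.12,0,0,0],[-0.002,0,-0.14,0,0,0],[-0.002,0.02,-0.14,0,0,0],[-0.002,0.02,-0.14,0,0,0],[-0.002,0.02,-0.14,0,0,0]]
  ],
  "hand": 0.1
}}

```text
time: 48.88
tool_pos: [0.4444, 0.2759, 0.37]
tool_rot: [3.139, 0.114, 0.003]
contact_force: [-0.2, -0.1, 0.4]
gripper_width: 0.041
```

```bash
python3 - <<'E'
from h import *
m,p,d=cam('wrist'); W=cloud(m,d); save('w7.png',p)
k=((W[...,2]>.250)&(W[...,2]<.262)&(d>0)&(W[...,1]>.2)).astype(np.uint8)
n,l,st,ce=cv2.connectedComponentsWithStats(k)
for i in range(1,n):
    if st[i,4]>80: c=np.median(W[l==i],0); print('cap',st[i],ce[i],c); 
for a,c2 in rects(p,*BLUE): 
    if a>200:
        w=np.array([plane(m,*q[0],.234)[:2] for q in c2],np.float32); r=cv2.minAreaRect(w); print('blue',a,np.round(r[0],4),np.round(r[1],4),round(r[2],1))
packs('w7b'); m,p,d=cam('scene'); save('s7.png',p)
E
```

```text
cap [266 172  23  22 390] [277.1974359  182.64615385] [0.44439033 0.29642316 0.25642421]
blue 988.0 [0.5588 0.3533] [0.0899 0.0097] 4.2
red 2778.0 [391   0] [559  32] z 0.0368 [0.7023 0.5085] [0.2364 0.0394] 4.3
```

View pics/s7.png

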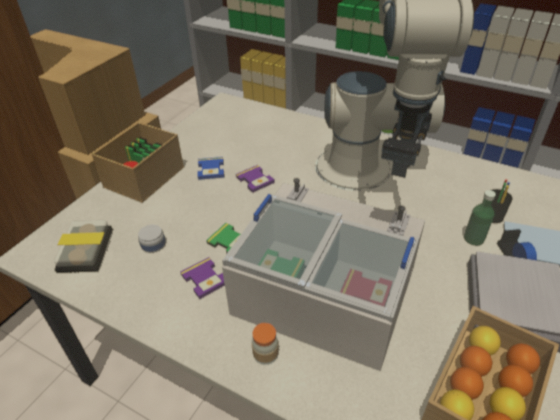

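View pics/w7.png

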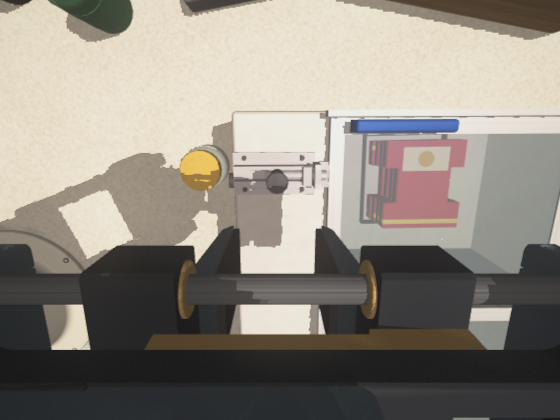

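The scene view shows both lids shut with the stack squarely in the left bay, and green1, the tin and the jar in place. In the wrist view the knob is at (277,182), moved forward to its home stop. I'm handing in.

```bash
python3 -c "
from h import *
print(ticket.hand_in())"
```

```text
the job is handed in; nothing more can be done
None
```

The job is handed in: the three red packs that were out are stacked on the red pile in the left bay, and the left lid is shut and bolted again. The run took about 49 s of the 210 s allowed, and no verdict came back.

- **Stacking:** I lowered each pack until it touched, then let go. Readings at contact were about 3 to 21 N, well under the 60 N limit. The top pack measured (0.632, 0.284) m with a yaw of 5.0°, against the pile at about (0.6315, 0.280) m. The depth image put its top at 0.125 m, which fits three packs on a pile about 22 mm high.
- **Lid and bolt:** The lid's handle is back at (0.559, 0.353) m, the same place as at the start. The bolt moved about 32 mm forward to its home stop; its knob read 3 mm further in than in my first measurement.
- **Everything else:** In the last scene picture the green pack, the tin and the jar look undisturbed. The right lid and its bolt were not touched. I found no fourth red pack.

No check failed. The only disagreements were that 3 mm at the knob and a pile yaw of 5.6° against 4.4° for the cooler, both well within tolerance.

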